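# Open a dust port for turning

### The job

Get the dust extraction ready for turning: lift the yellow cap off the slanted dust port and set it, handle up, all the way down in the dark wooden dish, without letting it drop. Then pull the orange blast gate fully open, and after that push the extractor's red-knobbed switch lever fully over to its other side. Leave the other things on the bench where they are.

Things in the scene. Friction and masses are not known exactly. Their poses are not given: they have to be found in the camera images.
- cap_center (a point): Centre of the loose yellow cap, 86 mm across, 70 mm tall, 0.12 kg; z out of its top. From 8 mm below to 35 mm above this point stands a flat handle 14 mm thick along the cap's y, 56 mm wide along its x. At the start it sits on the port, leaning 35 degrees from vertical towards the robot; it comes off along its own z
- cap: The same yellow cap; origin at the centre of its lower rim, 35 mm below its centre, z out of its top. Its round skirt (27 mm tall, wall 4 mm) slips over the port by 22 mm with 3 mm play all round
- plenum: Fixed grey dust box, 200 x 220 x 80 mm, origin under its centre, x away from the robot, y left. The white port rises from its top, leaning 35 degrees to -x. A blue lamp bar 22 mm thick crosses above, along y from -120 to 260 mm at x = -75 mm, z = 300 mm, arms back to posts at x = 115 mm: it blocks a gripper pointing straight down at cap or gate; one leaning along the port's axis passes in front
- port_mouth (a point): Centre of the round mouth of the white port, 72 mm outside diameter, 163 mm above the bench; its axes are those of the dust box
- gate_grip (a point): Centre of the orange blast gate's handle: a flat tab 14 mm thick along this point's y, 50 mm wide along x, from 28 mm below (its 5 mm plate) to 23 mm above along z, which is parallel to the port's axis (35 degrees from vertical). Shut, it stands 105 mm to the +y side of the port's axis; the gate opens level along +y
- gate (a joint): How far the gate is open, in m: 0 shut, 0.070 fully open against its stop; needs about 3 N and stays where it is left
- dish_floor (a point): Centre of the inner floor of the fixed dark turned wooden dish that holds the cap: 98 mm across inside, 116 mm outside, floor 6 mm and rim 22 mm above the bench. A cap fully down in it has its centre 35 mm above this point
- switch_base: Fixed grey block of the extractor switch, 70 x 50 mm and 25 mm tall, origin at the centre of its underside. The lever turns about the block's y axis, 22 mm above the bench; at the start it leans towards the block's -x side
- switch_tip (a point): Centre of the red ball knob, 26 mm across, at the end of the switch lever (a 10 mm rod), 80 mm from the lever's pivot
- switch (a joint): Lever angle in rad: 0 leaning about 29 degrees to the block's -x side (off), 1.0 leaning as far to its +x side (on); under 2 N at the knob, stays where it is left
- blank: Bystander: square wooden turning blank, 46 x 220 x 46 mm, long along its y axis, origin under its centre
- gouge: Bystander: turning gouge lying flat, red handle, brass ferrule and steel blade, 320 mm long along its x axis, 28 mm thick, origin on the bench under it, 10 mm from its middle
- wax: Bystander: jar of wax, 80 mm across, 65 mm tall, origin under its centre
- bowl: Bystander: small pale wooden bowl, 140 mm across, 55 mm tall, origin under its centre
- faceplate: Bystander: steel lathe faceplate, 90 mm across, 16 mm thick, lying flat, origin under its centre
- sander: Bystander: cork sanding block, 110 x 65 x 40 mm, origin under its centre
- offcut: Bystander: round pale wooden offcut, 70 mm across, 50 mm tall, origin under its centre
Not all that is in view belongs to the job. Of the things like the part that bears dish_floor, leave any that is green; of the rest the larger one is meant.

How it is judged:
By the outcome, as a careful person would: the job done as asked, in the order asked, and still so for the second after the job is handed in, with the robot touching nothing.
It also fails if it takes over 72 s, if anything falls off the work surface, if the arm or the gripper's body presses on something with over 40 N, if the wrist force passes 120 N, or if a joint passes its speed limit or range.

### The arm

A 6-joint arm with a two-finger parallel gripper is mounted at the origin on the work surface. World frame = base frame: x ahead of the robot, y to its left, z up, the work surface at z = 0. Lengths are in m, angles in rad, forces in N, time in s.
With the tool pointing down it reaches from about 0.3 to 0.775 m from the base axis. Payload 14.6 kg.
Tool frame: the origin (TCP) lies between the finger pads; the fingertips stand 22 mm ahead of it and the grasp point (between the pads) lies 3 mm ahead of it (ctrl.tip_reach is the distance from the TCP to the fingertips, in m); z points along the fingers, y is the direction in which the jaws open and shut (so a half turn about z gives the same grasp; the last joint's range is limited). The gripper opens to 94 mm and grips with 3 to 60 N. Pads are 16 mm wide; open, the fingers measure 119 mm over their backs; the gripper's body (75 mm by 177 mm) begins 78 mm behind the grasp point.
Start: joints at [-1.415, 0.3, 1.521, -0, 1.321, -0.067], TCP at [0.122, -0.536, 0.227] pointing down, gripper open.
Joint ranges: [-3.03, 3.03], [-0.79, 2.21], [0.23, 2.52], [-1.04, 4.18], [0, 3.07], [-2.55, 2.55]. Speed limits (rad/s): [2.22, 2.22, 2.57, 3.14, 3.14, 3.14].

### API

Orientations are given as [roll, pitch, yaw] about the fixed x, y, z axes, in that order (R = Rz(yaw) Ry(pitch) Rx(roll)).
In Python, from station import ctrl gives the robot as it stands. The module is installed in compiled form; this text tells all that it offers.
- The arm moves only by the shell command python3 -m creep 'ROWS' [OPENING] [FORCE]. ROWS is a JSON object of lists of equal length, an entry for each row: "xyz": the shift along the tool's x, y, z in mm, a list of three; "spin": the turn about the tool's z in rad. In form: {"xyz": [[tx, ty, tz], ...], "spin": [spin, ...]}. A call has 1 to 5 rows; each row shifts and turns the commanded pose from where the row before left it, along the tool's axes as they then stand; what a row does not reach is not made up. A row lasts 1/8 s, in which the tool goes at most 62.5 mm and 10.7 degrees, less where a joint would pass 70% of its speed; a pose out of reach is approached as far as the arm can. A call with a gripper value outside its range is refused whole. OPENING is the finger opening in mm, from 0 to 94, set as the call begins (- or left out, the last holds). The fingers move at their own pace and stop on an object; FORCE is the grip in N (left out, the last holds). Time passes only in rows, so rows that do not move let the fingers close. It gives the time, the measured TCP pose, the force and the opening at its end, in the units of the state.
- ctrl.get_obs(): the state, without advancing time (a new reading comes with each control period).
- ctrl.camera(name): name is "scene" or "top" or "wrist"; returns the picture (480x640x3 uint8, red, green, blue); there is no depth.
- ctrl.camera_model(name): a dict with "fx", "fy", "cx", "cy" (pixels), "R" (3x3) and "t" (3): a world point X has camera coordinates R X + t. Camera axes: x right, y down, z forward; pixel columns grow to the right and rows downward; lengths in m; the calibration is good to about 2 mm. A picture is of the moment at which its call begins: read the wrist's pose just before it. camera_model takes no time and is no camera call; for the wrist camera it gives the pose at the moment of the call.
- ctrl.hand_in(): hands the job in, once; it reports no verdict.
The state is a dict: "time_s": time; "qpos": joint angles; "joint_vel": joint speeds; "tau": joint torques, N m; "ee_pos": TCP position; "eef_rot": TCP orientation; "force": force on the tool from outside, world axes, zero at the start; "moment": the same for the moment, N m; "grip_width": finger opening in m.
Only numpy, scipy, OpenCV 4.12 (cv2) and the standard library are available. Lean on these libraries where they do the work, as an engineer would, in place of code of your own. Each camera call takes 0.05 s, during which the arm holds its last target.

## Working session

There is one attempt and no reset: what is moved stays moved. The work goes in short steps, Python scripts to look and compute and a shell command to move; the robot and the scene stay as the last step left them, time stands still between calls to the robot, and variables do not carry over. Pictures are saved under pics/ and viewed, and the job is handed in when it is done.

```bash
mkdir -p pics; ls
python3 - <<'E'
from station import ctrl
import cv2
o=ctrl.get_obs();print({k:(v if isinstance(v,(int,float)) else [round(float(x),3) for x in v]) for k,v in o.items()})
print(ctrl.tip_reach)
for n in("scene","top"):
    m=ctrl.camera_model(n);print(n,m)
    cv2.imwrite(f"pics/{n}0.png",cv2.cvtColor(ctrl.camera(n),cv2.COLOR_RGB2BGR))
E
```

```text
pics
{'time_s': 0.0, 'qpos': [-1.415, 0.3, 1.522, -0.0, 1.321, -0.067], 'joint_vel': [-0.0, 0.001, 0.001, 0.001, -0.001, -0.001], 'tau': [-0.0, -53.181, -35.274, 0.071, 0.024, -0.0], 'ee_pos': [0.121, -0.536, 0.227], 'eef_rot': [-3.14, -0.0, 0.223], 'force': [0.221, 0.254, 0.426], 'moment': [-0.023, -0.022, 0.019], 'grip_width': 0.09362937190183016}
0.022
scene {'fx': 583.419361565928, 'fy': 583.419361565928, 'cx': 308.76452289116344, 'cy': 239.95506250882133, 'R': array([[ 3.77425169e-01,  9.26039832e-01, -6.86946807e-04],
       [ 7.26606935e-01, -2.96602219e-01, -6.19733399e-01],
       [-5.74101562e-01,  2.33403842e-01, -7.84812107e-01]]), 't': array([-0.13800422, -0.28489553,  2.03130865])}
top {'fx': 556.2745978960339, 'fy': 556.2745978960339, 'cx': 309.0326186315506, 'cy': 232.81676775520012, 'R': array([[ 0.01025609, -0.99990598, -0.00910151],
       [-0.99783814, -0.00964316, -0.06500811],
       [ 0.06491423,  0.00974857, -0.99784323]]), 't': array([-0.02886483,  0.49329758,  1.73371175])}
```

View pics/scene0.png

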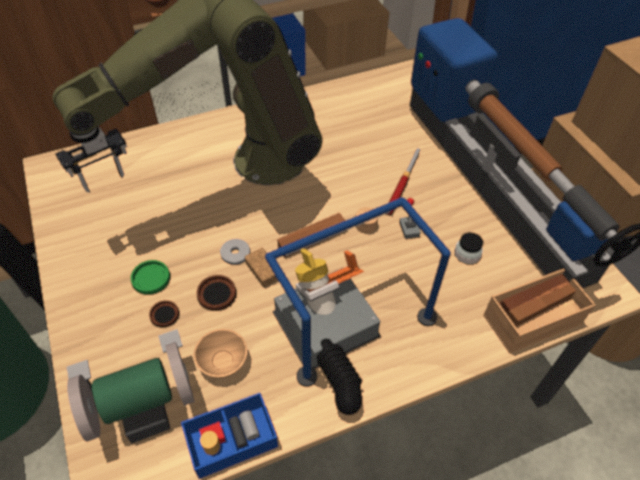

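View pics/top0.png

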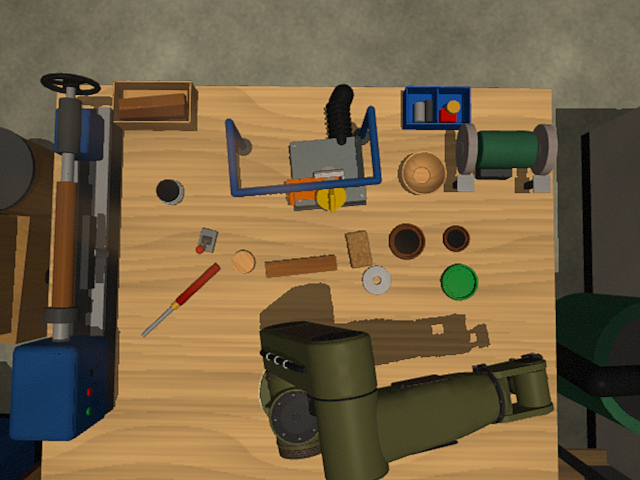

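The scene picture shows the yellow cap at about (312,268), the orange gate at (348,266), the large brown dish at (217,292), a smaller brown one at (164,314) and the green one at (150,277). In the top picture the dish is at (407,240), the cap at (331,197), the red knob at (200,250) and the switch block at (208,238). Next I measure these.

```bash
cat > h.py <<'E'
import numpy as np, cv2
from scipy.spatial.transform import Rotation as Ro
def ray(m,uv):
    R=np.array(m['R']);t=np.array(m['t']);d=np.array([(uv[0]-m['cx'])/m['fx'],(uv[1]-m['cy'])/m['fy'],1.])
    return -R.T@t, R.T@d
def onz(m,uv,z):
    c,d=ray(m,uv);return c+d*(z-c[2])/d[2]
def proj(m,X):
    p=np.array(m['R'])@np.array(X)+np.array(m['t']);return np.array([m['fx']*p[0]/p[2]+m['cx'],m['fy']*p[1]/p[2]+m['cy']])
def tri(rs):
    A=np.zeros((3,3));b=np.zeros(3)
    for c,d in rs:
        d=d/np.linalg.norm(d);P=np.eye(3)-np.outer(d,d);A+=P;b+=P@c
    X=np.linalg.solve(A,b);return X,[float(np.linalg.norm((np.eye(3)-np.outer(d,d)/(d@d))@(X-c))) for c,d in rs]
def blobs(img,lo,hi,mn=15,box=None):
    h=cv2.cvtColor(img,cv2.COLOR_BGR2HSV);mk=cv2.inRange(h,np.array(lo),np.array(hi))
    if box: z=np.zeros_like(mk);x0,y0,x1,y1=box;z[y0:y1,x0:x1]=mk[y0:y1,x0:x1];mk=z
    n,l,s,c=cv2.connectedComponentsWithStats(mk)
    return [(s[i].tolist(),c[i].round(1).tolist()) for i in range(1,n) if s[i][4]>=mn],mk
E
python3 - <<'E'
from h import *
T=cv2.imread('pics/top0.png');S=cv2.imread('pics/scene0.png')
for n,I,b in(('top',T,(180,120,500,320)),('scene',S,(100,150,480,350))):
    print(n)
    for nm,lo,hi in(('yellow',(22,120,80),(35,255,255)),('orange',(6,190,120),(14,255,255)),('red',(0,150,90),(5,255,255)),('dark',(0,60,0),(20,255,75))):
        print(nm,[q for q in blobs(I,lo,hi,12,b)[0]])
def crop(I,x0,y0,x1,y1,k,f): cv2.imwrite(f,cv2.resize(I[y0:y1,x0:x1],None,fx=k,fy=k,interpolation=cv2.INTER_CUBIC))
crop(T,180,110,480,300,2.6,'pics/topc.png');crop(S,120,200,420,400,2.6,'pics/scc.png')
E
```

```text
top
yellow [([317, 188, 29, 24, 528], [331.2, 197.9])]
orange [([286, 177, 39, 7, 136], [303.2, 180.2]), ([287, 190, 29, 15, 237], [300.6, 195.7]), ([198, 246, 5, 7, 17], [200.6, 248.4]), ([302, 258, 35, 15, 202], [319.8, 265.5]), ([293, 260, 8, 7, 18], [296.7, 262.8]), ([279, 262, 8, 5, 15], [283.1, 264.4]), ([287, 263, 8, 7, 13], [290.2, 266.8]), ([212, 265, 5, 7, 14], [214.0, 268.1]), ([292, 268, 12, 6, 22], [297.8, 271.7]), ([202, 272, 10, 8, 18], [205.9, 275.0]), ([269, 272, 24, 5, 36], [280.2, 274.4])]
red [([440, 120, 16, 2, 31], [447.7, 120.5]), ([196, 247, 7, 7, 24], [198.4, 249.9]), ([180, 264, 40, 41, 299], [196.5, 285.1])]
dark [([327, 120, 3, 19, 27], [327.8, 129.7]), ([347, 120, 6, 10, 15], [350.1, 124.1]), ([440, 121, 14, 2, 15], [446.1, 121.9]), ([460, 125, 7, 5, 15], [462.8, 126.6]), ([349, 131, 5, 6, 12], [351.4, 133.7]), ([450, 133, 5, 4, 12], [452.7, 134.8]), ([235, 136, 11, 14, 44], [238.4, 144.1]), ([463, 138, 5, 8, 16], [465.2, 141.5]), ([475, 166, 1, 12, 12], [475.0, 171.5]), ([452, 180, 5, 12, 17], [454.1, 185.4]), ([294, 204, 29, 5, 55], [307.2, 206.8]), ([3
[... 327 characters left out ...]

scene
yellow []
orange [([330, 252, 31, 30, 248], [346.1, 270.4])]
red [([390, 176, 18, 25, 157], [399.7, 187.5]), ([408, 198, 6, 6, 19], [410.8, 200.2])]
dark [([310, 150, 9, 10, 17], [313.5, 155.6]), ([445, 150, 35, 43, 52], [462.3, 171.2]), ([302, 161, 7, 8, 12], [304.0, 164.2]), ([295, 169, 7, 8, 14], [298.0, 172.9]), ([245, 176, 16, 8, 21], [252.1, 181.0]), ([278, 177, 15, 7, 18], [284.3, 180.8]), ([262, 183, 13, 2, 16], [267.6, 183.8]), ([199, 277, 31, 17, 92], [211.3, 281.4]), ([203, 282, 28, 23, 109], [216.1, 293.2]), ([202, 293, 34, 17, 97], [221.1, 304.8]), ([151, 302, 17, 13, 35], [157.7, 305.8]), ([154, 306, 25, 21, 165], [165.7, 317.8]), ([352, 343, 14, 7, 16], [358.4, 346.1])]
```

View pics/topc.png

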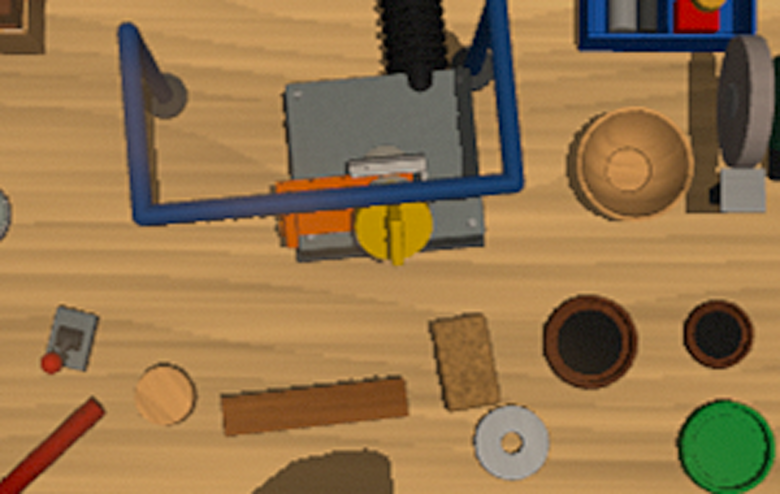

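View pics/scc.png

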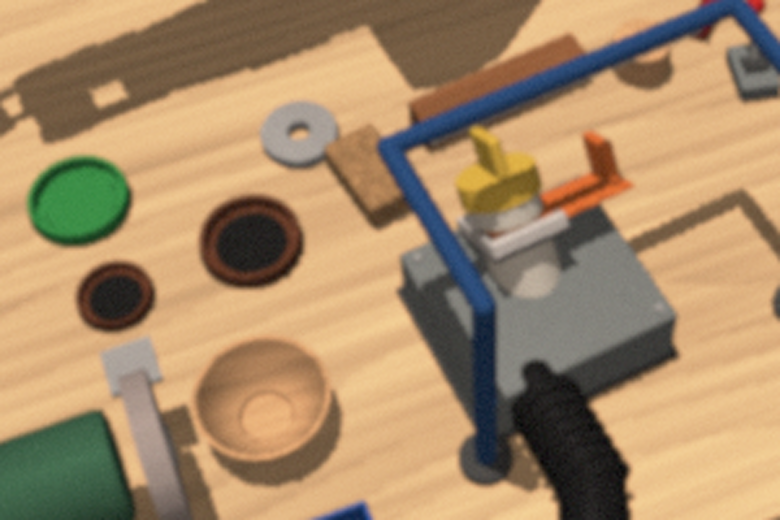

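Crops: in the top view the cap handle runs down-image at crop (397,235), the lamp bar passes behind it, the gate is at crop (300,215), and the dish ring is centred at about crop (590,341). Next I work out numbers for the box, bar, dish and switch.

Run:
```python
from h import *
from station import ctrl
np.set_printoptions(precision=4,suppress=True)
mt=ctrl.camera_model('top');ms=ctrl.camera_model('scene')
tc=lambda x,y:(180+x/2.6-.3,110+y/2.6-.3); sc=lambda x,y:(120+x/2.6-.3,200+y/2.6-.3)
for n,p in(('TL',(287,85)),('BL(front left)',(294,250)),('BR',(484,247)),('TR',(468,70))): print('plenum top',n,onz(mt,tc(*p),.08))
for n,p in(('front left',(300,261)),('TL',(287,88))): print('plenum base?',n,onz(mt,tc(*p),0))
for n,p in(('barL',(143,215)),('barR',(517,183))): print(n,onz(mt,tc(*p),.30))
print('bar R scene',onz(ms,sc(392,147),.30),'L',onz(ms,sc(735,2),.3))
print('bar tri',tri([ray(mt,tc(517,183)),ray(ms,sc(392,147))]),tri([ray(mt,tc(143,215)),ray(ms,sc(735,2))]))
print('dish',onz(mt,tc(590,341),.022),onz(ms,sc(251,241),.022))
print('small',onz(mt,tc(718,334),.022),onz(ms,sc(116,296),.022))
print('knob',tri([ray(mt,(199.4,249.5)),ray(ms,(410.3,200.6))]))
print('swbase top', onz(mt,tc(73,338),.025), onz(ms,sc(757,70),.025))
# handle ends
print('handle top front', [onz(mt,tc(397,262),z) for z in(.17,.19,.2)])
print('handle tri top-mid', tri([ray(mt,tc(396,225)),ray(ms,sc(482,135))]))
print('gate tab top', tri([ray(mt,tc(288,235)),ray(ms,sc(597,140))]))
```

```text
plenum top TL [0.7664 0.0363 0.08  ]
plenum top BL(front left) [0.5711 0.0257 0.08  ]
plenum top BR [ 0.5766 -0.1963  0.08  ]
plenum top TR [ 0.786  -0.1767  0.08  ]
plenum base? front left [0.5667 0.0213 0.    ]
plenum base? TL [0.781  0.0399 0.    ]
barL [0.5805 0.1713 0.3   ]
barR [ 0.6167 -0.2093  0.3   ]
bar R scene [ 0.6191 -0.2018  0.3   ] L [0.5789 0.174  0.3   ]
bar tri (array([ 0.6179, -0.2055,  0.3004]), [0.0038976431338079184, 0.0038976431338078633]) (array([0.5805, 0.1718, 0.3025]), [0.000883109777558817, 0.000883109777558795])
dish [ 0.4709 -0.3294  0.022 ] [ 0.481  -0.3314  0.022 ]
small [ 0.4809 -0.483   0.022 ] [ 0.4938 -0.4847  0.022 ]
knob (array([0.4354, 0.3042, 0.0982]), [0.0010131466315643526, 0.001013146631564175])
swbase top [0.4683 0.2928 0.025 ] [0.4774 0.2959 0.025 ]
handle top front [array([ 0.5485, -0.0919,  0.17  ]), array([ 0.5464, -0.0913,  0.19  ]), array([ 0.5454, -0.091 ,  0.2   ])]
handle tri top-mid (array([ 0.5817, -0.0933,  0.2187]), [0.00453194401729584, 0.004531944017295832])
gate tab top (array([0.5807, 0.0308, 0.1466]), [0.0008954871415269152, 0.0008954871415268686])
```

The box fits: yaw is about 5.4°, its origin is about (0.68, -0.08), and the bar length checks (0.382 against 0.380). The dish is at about (0.476, -0.330). The rows offer no tilt, so I'll test in free air how the arm behaves at the edge of its reach. On this arm, tool y points radially outward.

```bash
python3 -m creep '{"xyz": [[0,60,-40],[0,60,-20],[0,60,0],[0,60,0],[0,60,0]], "spin": [0,0,0,0,0]}'; python3 -c "
from station import ctrl
o=ctrl.get_obs();print(o['qpos'].round(3) if hasattr(o['qpos'],'round') else o['qpos'],o['ee_pos'],o['eef_rot'])"
```

```text
time_s: 0.72
ee_pos: [0.174, -0.7701, 0.2817]
eef_rot: [3.14, -0.0, 0.223]
force: [-0.2, 0.2, 0.3]
grip_width: 0.094
[-1.395  0.941  0.407  0.     1.792 -0.047] [ 0.17400717 -0.77011434  0.28174832] [ 3.13955306e+00 -5.81149984e-05  2.22794836e-01]
```

```bash
python3 -m creep '{"xyz": [[0,60,0],[0,60,0],[0,60,0]], "spin": [0,0,0]}'; python3 -c "
from station import ctrl
o=ctrl.get_obs();print(o['qpos'].round(3) if hasattr(o['qpos'],'round') else o['qpos'],o['ee_pos'],o['eef_rot'])"
```

```text
time_s: 1.1
ee_pos: [0.1858, -0.8218, 0.2418]
eef_rot: [3.051, -0.0, 0.223]
force: [-0.0, -0.3, 1.4]
grip_width: 0.0941
[-1.393  1.086  0.236  0.004  1.729 -0.044] [ 0.18576343 -0.82175193  0.24184945] [ 3.05059148e+00 -7.57289896e-05  2.22778423e-01]
```

```bash
python3 -m creep '{"xyz": [[0,60,-60],[0,60,-60],[0,60,0]], "spin": [0,0,0]}';python3 -m creep '{"xyz": [[0,-60,0],[0,-60,0]], "spin": [0,0]}'
```

```text
time_s: 1.48
ee_pos: [0.1869, -0.8265, 0.3025]
eef_rot: [2.946, 0.0, 0.223]
force: [0.4, 0.2, 1.4]
grip_width: 0.094
time_s: 1.72
ee_pos: [0.1742, -0.7729, 0.2884]
eef_rot: [2.954, -0.0, 0.223]
force: [-0.2, -1.4, 0.8]
grip_width: 0.0939
```

The tilt builds up at the limit and is kept afterwards: it is now 10.7°, with the tool z outward and down, which is the direction I need. So I can lean the tool 35° by overreaching at the right azimuth, up high. I'll write a planning helper and then go to azimuth about 23°.

```bash
cat > p.py <<'E'
from h import *
from station import ctrl
np.set_printoptions(precision=4,suppress=True)
YAW=np.deg2rad(5.43);O=np.array([.680,-.0805,0])
def st():
    o=ctrl.get_obs();return np.array(o['ee_pos']),Ro.from_euler('xyz',o['eef_rot']).as_matrix(),o
def info():
    p,R,o=st();z=R[:,2];y=R[:,1]
    print('t',round(o['time_s'],2),'p',p,'q',np.array(o['qpos']).round(2),'tilt',round(np.degrees(np.arccos(-z[2])),2),'az',round(np.degrees(np.arctan2(z[1],z[0])),2),'y',y.round(3),'F',np.array(o['force']).round(1),'w',round(o['grip_width'],4))
def to(X):
    p,R,o=st();d=R.T@(np.array(X)-p)*1000;print('tool mm',d.round(1),'len',round(np.linalg.norm(d),1));return d
def des(lean=35,yaw=YAW,sy=-1):
    s,c=np.sin(np.deg2rad(lean)),np.cos(np.deg2rad(lean));Z=Ro.from_euler('z',yaw).as_matrix()
    z=np.array([s,0,-c]);y=np.array([0,sy,0]);x=np.cross(y,z);return Z@np.stack([x,y,z],1)
E
python3 -c "
from p import *
info();to([.4,-.25,.50]);to([.60,.24,.52])"
```

```text
t 1.73 p [ 0.1742 -0.7729  0.2884] q [-1.4   0.77  0.69  0.01  1.49 -0.05] tilt 10.76 az -77.2 y [ 0.217 -0.958  0.187] F [-0.2 -1.4  0.8] w 0.0939
tool mm [ 335.8 -412.6 -293.7] len 607.6
tool mm [ 639.1 -834.9 -394.2] len 1122.9
```

```bash
python3 -m creep '{"xyz": [[28,-36,-38],[31,-40,-34],[34,-42,-30],[34,-42,-30],[34,-42,-30]], "spin": [0,0,0,0,0]}' >/dev/null; python3 -m creep '{"xyz": [[34,-42,-30],[34,-42,-30],[34,-42,-30],[34,-42,-30],[34,-42,-20]], "spin": [0,0,0,0,0]}' >/dev/null; python3 -c "
from p import *
info();to([.60,.24,.52])"
```

```text
t 2.98 p [ 0.3955 -0.2485  0.5106] q [-0.57 -0.01  1.24 -0.14  1.77  0.74] tilt 10.92 az -77.03 y [ 0.217 -0.958  0.189] F [ 0.3  0.4 -0.1] w 0.0941
tool mm [ 307.4 -421.7  -90.7] len 529.7
```

```bash
python3 -m creep '{"xyz": [[34,-48,-10],[34,-48,-10],[34,-48,-10],[34,-48,-10],[34,-48,-10]], "spin": [0,0,0,0,0]}' >/dev/null; python3 -m creep '{"xyz": [[34,-48,-10],[34,-48,-10],[34,-48,-10],[34,-40,-10]], "spin": [0,0,0,0]}' >/dev/null; python3 -c "
from p import *
info();p,R,o=st();print(R.T@np.array([np.cos(.4),np.sin(.4),0]))"
```

```text
t 4.1 p [0.5961 0.2373 0.5177] q [ 0.39  0.61  0.42 -0.22  2.13  1.62] tilt 10.89 az -77.4 y [ 0.218 -0.957  0.189] F [-0.3 -0.6  0.4] w 0.0941
[ 0.9845 -0.1718 -0.0339]
```

```bash
python3 -m creep '{"xyz": [[60,-10,-2],[60,-10,-2],[60,-10,-2],[60,-10,-2]], "spin": [0,0,0,0]}' >/dev/null; python3 -c "
from p import *
info();p,R,o=st();print(R.T@np.array([np.cos(.4),np.sin(.4),0]),R.T@[0,0,1])"
```

```text
t 4.6 p [0.6979 0.2716 0.4318] q [ 0.39  0.85  0.24 -0.21  1.98  1.63] tilt 11.77 az -49.24 y [ 0.218 -0.959  0.181] F [ 0.3 -0.5  0.5] w 0.0941
[ 0.983  -0.1726  0.0625] [ 0.094  0.181 -0.979]
```

```bash
python3 -m creep '{"xyz": [[50,-8,-40],[50,-8,-40],[50,-8,-40],[50,-8,-40],[50,-8,-40]], "spin": [0,0,0,0,0]}' >/dev/null; python3 -c "
from p import *
info()"
```

```text
t 5.22 p [0.684  0.2958 0.503 ] q [ 0.43  0.76  0.24 -0.22  1.91  1.65] tilt 17.91 az -17.87 y [ 0.222 -0.961  0.164] F [-0.9 -0.1  0.1] w 0.0941
```

```bash
python3 -m creep '{"xyz": [[50,-8,-40],[50,-8,-40],[50,-8,-40],[50,-8,-40],[50,-8,-40]], "spin": [0,0,0,0,0]}' >/dev/null; python3 -c "
from p import *
info();D=des();p,R,o=st();print(Ro.from_matrix(R.T@D).as_rotvec(degrees=True),Ro.from_matrix(D@R.T).as_rotvec(degrees=True))"
```

```text
t 5.85 p [0.6535 0.3132 0.5856] q [ 0.47  0.65  0.24 -0.24  1.85  1.67] tilt 26.15 az -4.03 y [ 0.229 -0.963  0.145] F [ 0.6 -0.2 -0.3] w 0.094
[ 3.2726  9.5186 11.0541] [ 9.8814 -8.6222 -7.1779]
```

```bash
python3 -m creep '{"xyz": [[50,-14,-40],[50,-14,-40],[50,-14,-40],[50,-14,-40]], "spin": [0,0,0,0]}' >/dev/null; python3 -c "
from p import *
info();D=des();p,R,o=st();print(Ro.from_matrix(R.T@D).as_rotvec(degrees=True),Ro.from_matrix(D@R.T).as_rotvec(degrees=True))"
```

```text
t 6.35 p [0.6096 0.3398 0.6523] q [ 0.55  0.57  0.24 -0.28  1.81  1.7 ] tilt 33.2 az 2.51 y [ 0.239 -0.963  0.129] F [ 0.4 -0.3  0.7] w 0.094
[ 1.418   1.9798 11.1529] [ 7.7121 -1.2557 -8.3226]
```

```bash
python3 -m creep '{"xyz": [[50,-20,-40],[-30,0,30],[-30,0,30]], "spin": [0,0.097,0.097]}' >/dev/null; python3 -c "
from p import *
info();D=des();p,R,o=st();print(Ro.from_matrix(R.T@D).as_rotvec(degrees=True),Ro.from_matrix(D@R.T).as_rotvec(degrees=True))"
```

```text
t 6.72 p [0.5876 0.3415 0.6052] q [ 0.58  0.35  0.69 -0.28  1.55  1.94] tilt 35.04 az 3.76 y [ 0.12  -0.992  0.038] F [2.1 1.2 1.6] w 0.0937
[ 0.9616 -0.0104  2.4288] [ 2.1701  0.2167 -1.438 ]
```

The lean is set at 35.0°. Now to a standoff on the port axis in front of the cap, where I can use the wrist camera.

```bash
python3 -c "
from p import *
to([.4477,-.1026,.378])"
```

```text
tool mm [-296.7  415.2   89.1] len 518.1
```

```bash
python3 -m creep '{"xyz": [[-33,46,10],[-33,46,10],[-33,46,10],[-33,46,10],[-33,46,10]], "spin": [0,0,0,0,0]}' >/dev/null; python3 -m creep '{"xyz": [[-33,46,10],[-33,46,10],[-33,46,10],[-33,47,10]], "spin": [0,0,0.042,0]}' 60 >/dev/null
python3 - <<'E'
from p import *
info();D=des();p,R,o=st();print(Ro.from_matrix(R.T@D).as_rotvec(degrees=True))
cv2.imwrite('pics/w1.png',cv2.cvtColor(ctrl.camera('wrist'),cv2.COLOR_RGB2BGR))
import json;m=ctrl.camera_model('wrist');json.dump({k:np.array(v).tolist() for k,v in m.items()},open('w1.json','w'))
print(proj(m,[.5904,-.089,.1736]))
E
```

```text
t 7.85 p [ 0.4479 -0.0994  0.3798] q [-0.45 -0.3   1.88  0.33  1.04  0.93] tilt 35.01 az 3.53 y [ 0.087 -0.996  0.018] F [ 1.  -0.4 -0. ] w 0.0605
[1.0896 0.0067 0.2119]
[315.5838 203.7437]
```

View pics/w1.png

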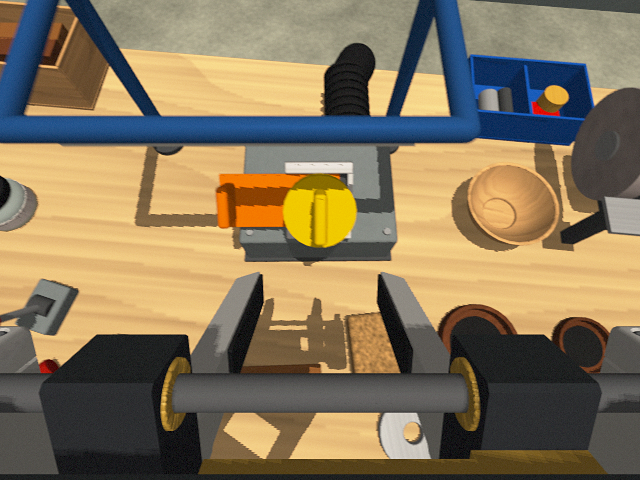

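The wrist picture shows the cap disc at (320,212), about 73 px across, with its handle standing vertically at about (320,219). The orange tab is at (224,205), and the lamp bar is at row 128, clear behind. I'll measure now.

Run:
```python
from p import *
import json
m=json.load(open('w1.json'));I=cv2.imread('pics/w1.png')
b,mk=blobs(I,(22,120,60),(35,255,255),200,(230,150,400,280));print(b)
c=max(cv2.findContours(mk,0,2)[0],key=cv2.contourArea);(u,v),r=cv2.minEnclosingCircle(c);print('circ',u,v,r,'ell',cv2.fitEllipse(cv2.convexHull(c)))
p=onz(m,(u,v),.1670);print('disc centre',p)
Z=Ro.from_euler('z',YAW).as_matrix();print('in plenum',Z.T@(p-O))
cc,d=ray(m,(u,v));print('range by size',m['fx']*.043/r,'vs',np.linalg.norm(p-cc), (np.array(m['R'])@p+np.array(m['t']))[2])
z=np.array([-np.sin(np.deg2rad(35))*np.cos(YAW),-np.sin(np.deg2rad(35))*np.sin(YAW),np.cos(np.deg2rad(35))])
cap=p+.008*z;print('cap centre',cap)
# project predicted points: handle top corners
x=Z@np.array([np.cos(np.deg2rad(35)),0,np.sin(np.deg2rad(35))]);y=Z@np.array([0,1,0])
for s,uu,w in((-.008,0,0),(.035,-.028,0),(.035,.028,0),(.035,0,.007),(.035,0,-.007)): print(s,uu,w,proj(m,cap+s*z+uu*x+w*y).round(1))
o=blobs(I,(5,190,120),(14,255,255),100,(190,150,320,250));print('orange',o[0])
cv2.imwrite('pics/w1c.png',cv2.resize(I[140:270,190:410],None,fx=3.5,fy=3.5,interpolation=cv2.INTER_CUBIC))
```

```text
[([283, 173, 74, 75, 4255], [319.4, 210.7])]
circ 319.5842590332031 210.4419403076172 37.444366455078125 ell ((319.4089050292969, 210.7033233642578), (73.22145080566406, 73.95442962646484), 175.3005828857422)
disc centre [ 0.5854 -0.0941  0.167 ]
in plenum [-0.0954 -0.0046  0.167 ]
range by size 0.41781241919930534 vs 0.41688208745463556 0.4158197784901785
cap centre [ 0.5809 -0.0945  0.1736]
-0.008 0 0 [319.6 210.4]
0.035 -0.028 0 [320.4 245.1]
0.035 0.028 0 [320.5 192. ]
0.035 0 0.007 [313.6 219.1]
0.035 0 -0.007 [327.2 219.1]
orange [([216, 182, 75, 46, 1386], [249.5, 199.3])]
```

View pics/w1c.png

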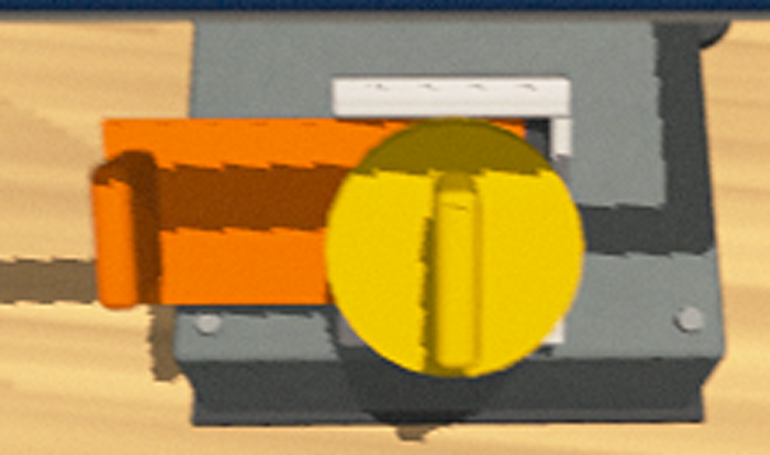

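```bash
python3 -c "
from p import *
z=-des()[:,2];cap=np.array([.5809,-.0945,.1736]);to(cap+.089*z);to(cap+.019*z)"
```

```text
tool mm [ -4.6   0.  154.5] len 154.6
tool mm [ -4.3  -1.4 224.5] len 224.5
```

```bash
python3 -m creep '{"xyz": [[-2,0,52],[-2,0,52],[-1,0,50],[0,0,0]], "spin": [0,0,0.004,0]}' 60 >/dev/null
python3 - <<'E'
from p import *
info();cap=np.array([.5809,-.0945,.1736])
I=cv2.cvtColor(ctrl.camera('wrist'),cv2.COLOR_RGB2BGR);m=ctrl.camera_model('wrist');cv2.imwrite('pics/w2.png',I)
z=-des()[:,2];x=-des()[:,0];D=des();x=D[:,0];y=-D[:,1]
b,mk=blobs(I,(22,120,60),(35,255,255),200);print(b)
c=max(cv2.findContours(mk,0,2)[0],key=cv2.contourArea);print('ell',cv2.fitEllipse(cv2.convexHull(c)))
for s,uu,w in((-.008,0,0),(-.008,0,.043),(-.008,0,-.043),(-.008,.043,0),(-.008,-.043,0),(.035,-.028,0),(.035,.028,0),(.035,0,.007),(.035,0,-.007)): print(s,uu,w,proj(m,cap+s*z+uu*x+w*y).round(1))
E
```

```text
t 8.4 p [ 0.5325 -0.0923  0.2476] q [-0.34 -0.01  1.93  0.37  0.69  0.92] tilt 34.61 az 3.84 y [ 0.085 -0.996  0.012] F [0.1 0.9 1.3] w 0.0598
[([263, 184, 116, 122, 10452], [320.7, 242.4])]
ell ((320.64117431640625, 243.4044952392578), (113.50112915039062, 119.32884979248047), 1.221738576889038)
-0.008 0 0 [328.5 252.6]
-0.008 0 0.043 [270.1 252.9]
-0.008 0 -0.043 [386.6 252.3]
-0.008 0.043 0 [328.9 194.7]
-0.008 -0.043 0 [328.1 305.6]
0.035 -0.028 0 [330.9 314.9]
0.035 0.028 0 [331.7 231.1]
0.035 0 0.007 [320.  274.5]
0.035 0 -0.007 [342.5 274.4]
```

View pics/w2.png

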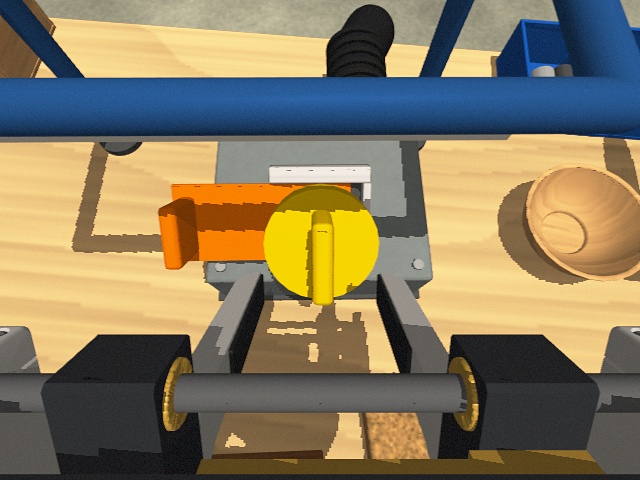

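The disc is at (321,242), against a prediction of (328,253): the first picture was taken while the arm was still moving. I'll re-measure with the arm at rest.

Run:
```python
from p import *
info();m=ctrl.camera_model('wrist');z=-des()[:,2];D=des();x=D[:,0];y=-D[:,1]
p=onz(m,(320.8,242),.1670);print(p)
cap=p+.008*z;print('cap',cap)
Z=Ro.from_euler('z',YAW).as_matrix();print('in plenum',Z.T@(cap-O))
for s,uu,w in((-.008,0,0),(-.008,0,.043),(-.008,0,-.043),(-.008,.043,0),(-.008,-.043,0),(.035,-.028,0),(.035,.028,0),(.035,0,.007),(.035,0,-.007)): print(s,uu,w,proj(m,cap+s*z+uu*x+w*y).round(1))
mt=ctrl.camera_model('top');print('top handle front',proj(mt,cap+.035*z-.028*x), 'seen',180+397/2.6,110+262/2.6)
to(cap+.089*z);to(cap+.019*z)
```

```text
t 8.45 p [ 0.5326 -0.0927  0.2502] q [-0.35 -0.01  1.93  0.37  0.69  0.92] tilt 34.8 az 3.72 y [ 0.085 -0.996  0.014] F [ 0.3 -1.1  1.1] w 0.0599
[ 0.5931 -0.0877  0.167 ]
cap [ 0.5886 -0.0881  0.1736]
in plenum [-0.0917  0.001   0.1736]
-0.008 0 0 [320.8 242. ]
-0.008 0 0.043 [262.9 242.3]
-0.008 0 -0.043 [378.4 241.7]
-0.008 0.043 0 [320.9 184.2]
-0.008 -0.043 0 [320.8 294.9]
0.035 -0.028 0 [322.  302.2]
0.035 0.028 0 [322.2 218.5]
0.035 0 0.007 [311.  261.8]
0.035 0 -0.007 [333.2 261.7]
top handle front [332.6705 210.85  ] seen 332.6923076923077 210.76923076923077
tool mm [2.1 0.7 6. ] len 6.4
tool mm [ 2.3 -0.5 76. ] len 76.0
```

It now agrees with the top view (332.7,210.8). The cap centre is (0.589,-0.088,0.174). Advancing and gripping.

```bash
python3 -m creep '{"xyz": [[1,0,30],[1,0,30],[0,0,16],[0,0,0]], "spin": [0,0,0,0]}' 60
python3 - <<'E'
from p import *
info();z=-des()[:,2];cap=np.array([.5886,-.0881,.1736]);to(cap+.019*z)
cv2.imwrite('pics/w3.png',cv2.cvtColor(ctrl.camera('wrist'),cv2.COLOR_RGB2BGR))
E
```

```text
time_s: 8.95
ee_pos: [0.5777, -0.0904, 0.1902]
eef_rot: [3.124, -0.609, 0.094]
force: [-0.6, -0.9, 0.7]
grip_width: 0.0601
t 8.95 p [ 0.5777 -0.0904  0.1902] q [-0.31  0.16  1.89  0.41  0.54  0.88] tilt 34.92 az 3.61 y [ 0.084 -0.996  0.015] F [-0.6 -0.9  0.7] w 0.0601
tool mm [-0.5 -1.3  1. ] len 1.7
```

View pics/w3.png

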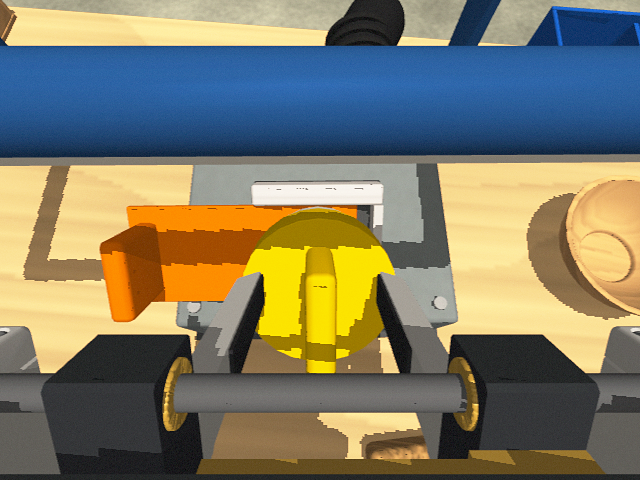

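The handle stands between the pads, centred at column 320. Closing.

```bash
python3 -m creep '{"xyz": [[0,-0.5,0],[0,0,0],[0,0,0],[0,0,0],[0,0,0]], "spin": [0,0,0,0,0]}' 8 30;  python3 -m creep '{"xyz": [[0,0,-5],[0,0,-8],[0,0,0]], "spin": [0,0,0]}'
```

```text
time_s: 9.62
ee_pos: [0.5776, -0.09, 0.1897]
eef_rot: [3.124, -0.609, 0.094]
force: [-11.1, 4.0, 12.9]
grip_width: 0.0139
time_s: 10.0
ee_pos: [0.57, -0.0906, 0.2008]
eef_rot: [3.124, -0.609, 0.094]
force: [0.9, 0.2, -1.4]
grip_width: 0.0138
```

```bash
python3 -m creep '{"xyz": [[0,0,-12],[0,0,-25],[0,0,-40],[0,0,-50],[0,0,-50]], "spin": [0,0,0,0,0]}'
python3 - <<'E'
from p import *
info()
cv2.imwrite('pics/w4.png',cv2.cvtColor(ctrl.camera('wrist'),cv2.COLOR_RGB2BGR))
E
```

```text
time_s: 10.62
ee_pos: [0.4677, -0.0967, 0.3465]
eef_rot: [3.124, -0.608, 0.094]
force: [-0.4, 0.4, -0.8]
grip_width: 0.0139
t 10.62 p [ 0.4677 -0.0967  0.3465] q [-0.42 -0.24  1.91  0.33  0.95  0.94] tilt 34.85 az 3.59 y [ 0.083 -0.996  0.015] F [-0.4  0.4 -0.8] w 0.0139
```

View pics/w4.png

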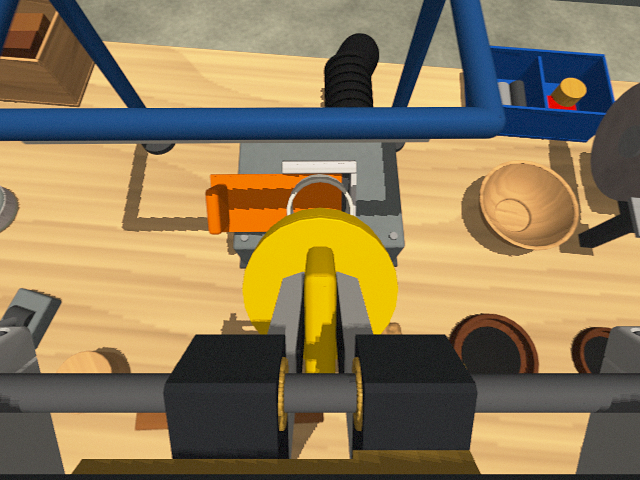

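The cap is held and the port's mouth is open at (320,195). Now I try to bring the tool upright with the opposite effect at the inner reach limit, at an azimuth of about 4°.

```bash
python3 -c "
from p import *
to([.36,.02,.37])"; python3 -m creep '{"xyz": [[-22,-30,-24],[-22,-30,-24],[-22,-30,-24],[-20,-28,-22]], "spin": [0,0,0,0]}' >/dev/null; python3 -c "
from p import *
info()"
```

```text
tool mm [ -67.5 -125.1  -71.8] len 159.3
t 11.18 p [0.3338 0.0112 0.3717] q [-0.18 -0.66  2.1   0.15  1.11  1.28] tilt 34.91 az 3.52 y [ 0.082 -0.997  0.015] F [ 0.6  0.4 -0.3] w 0.0139
```

```bash
python3 -m creep '{"xyz": [[-40,0,-28],[-40,0,-28],[-40,0,-28]], "spin": [0,0,0]}' >/dev/null; python3 -c "
from p import *
info()"
```

```text
t 11.55 p [ 0.2745 -0.01    0.3867] q [-0.4  -0.79  2.09  0.25  1.34  1.09] tilt 31.65 az 4.76 y [ 0.091 -0.996  0.005] F [-0.6 -0.5 -0.7] w 0.0139
```

```bash
python3 -m creep '{"xyz": [[-25,0,-50],[-25,0,-50],[-25,0,-50],[-25,0,-50]], "spin": [0,0,0,0]}' >/dev/null; python3 -c "
from p import *
info()"
```

```text
t 12.05 p [ 0.1953 -0.0573  0.5051] q [-1.11 -0.79  1.8   0.5   1.91  0.59] tilt 28.71 az 7.5 y [ 0.095 -0.995 -0.02 ] F [-0.2  0.7 -1.8] w 0.014
```

The arm nearly reaches its own axis there, so this works poorly. I'll fit the planar link geometry from the logged poses to pick a better inner-limit spot.

```bash
cat > kin.py <<'E'
import numpy as np
from scipy.optimize import least_squares
D=[(.3,1.5215,1.321,.5496,.227),(.941,.407,1.792,.7895,.2817),(1.086,.236,1.729,.8425,.2418),(.77,.69,1.49,.7923,.2884)]
A=[];b=[]
for q2,q3,q5,r,z in D:
    s=q2+q3;t=s+q5
    A.append([1,0,np.sin(q2),np.sin(s),np.cos(s),np.sin(t)]);b.append(r)
    A.append([0,1,np.cos(q2),np.cos(s),-np.sin(s),np.cos(t)]);b.append(z)
A=np.array(A);b=np.array(b)
k,res,rk,sv=np.linalg.lstsq(A,b,rcond=None)
def fk(q):
    q2,q3,q5=q;s=q2+q3;t=s+q5
    return np.array([k[0]+k[2]*np.sin(q2)+k[3]*np.sin(s)+k[4]*np.cos(s)+k[5]*np.sin(t),k[1]+k[2]*np.cos(q2)+k[3]*np.cos(s)-k[4]*np.sin(s)+k[5]*np.cos(t),np.pi-t])
if __name__=='__main__':
    print(k.round(4),rk,sv.round(3),(A@k-b).round(4))
E
python3 kin.py
```

```text
[0.0143 0.2361 0.4147 0.4395 0.0517 0.2464] 6 [3.769 3.036 0.691 0.292 0.125 0.039] [-0.0001 -0.0002  0.0003 -0.001  -0.0004  0.0004  0.0001  0.0008]
```

Run:
```python
from p import *
mt=ctrl.camera_model('top');ms=ctrl.camera_model('scene')
print('base',proj(mt,[0,0,0]),proj(ms,[0,0,0]))
for az in(-110,-140,-165,110):
    a=np.radians(az)
    for r,z in((.72,.45),(.72,.65),(.72,0)): 
        X=[r*np.cos(a),r*np.sin(a),z];print(az,r,z,proj(mt,X).round(),proj(ms,X).round())
cv2.imwrite('pics/s2.png',cv2.cvtColor(ctrl.camera('scene'),cv2.COLOR_RGB2BGR))
```

```text
base [299.7711 391.095 ] [269.1278 158.1292]
-110 0.72 0.45 [592. 549.] [ 8. 50.]
-110 0.72 0.65 [644. 601.] [-24. -18.]
-110 0.72 0 [519. 475.] [ 60. 164.]
-140 0.72 0.45 [499. 688.] [ 69. -16.]
-140 0.72 0.65 [534. 768.] [ 47. -81.]
-140 0.72 0 [450. 577.] [107.  97.]
-165 0.72 0.45 [375. 754.] [144. -51.]
-165 0.72 0.65 [386. 847.] [ 131. -114.]
-165 0.72 0 [359. 625.] [169.  60.]
110 0.72 0.45 [ -2. 540.] [425. -38.]
110 0.72 0.65 [-60. 590.] [ 435. -102.]
110 0.72 0 [ 81. 469.] [408.  74.]
```

View pics/s2.png

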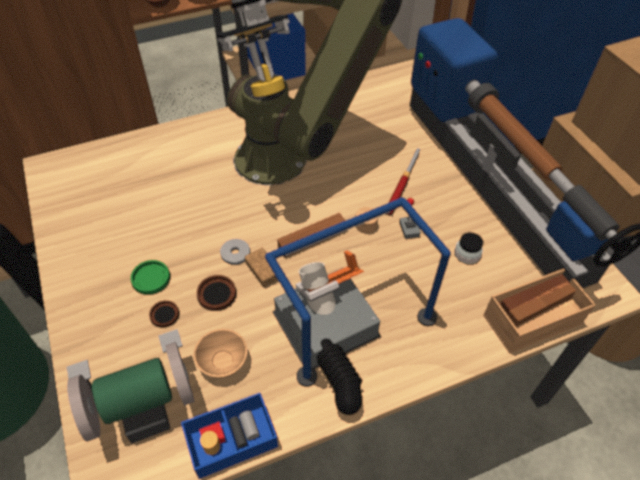

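The cap is still held at (268,85). There is a cabinet behind the robot, so overreaching backwards is risky. Instead I'll keep the lean, which I also need for the gate, and turn the cap upright by pivoting it in the pads. With a light grip, I press its far rim against the fixed box's front face. First I move in front of the box.

```bash
python3 -c "
from p import *
to([.40,-.08,.32])"; python3 -m creep '{"xyz": [[10,0,48],[22,2,45],[42,6,42],[42,6,42],[42,6,42]], "spin": [0,0,0,0,0]}'; python3 -c "
from p import *
info();to([.48,-.095,.15])"
```

```text
tool mm [ 89.3  42.1 260.6] len 278.6
time_s: 12.72
ee_pos: [0.4287, -0.0536, 0.3994]
eef_rot: [-3.117, -0.5, 0.083]
force: [-0.6, -0.7, -0.3]
grip_width: 0.014
t 12.72 p [ 0.4287 -0.0536  0.3994] q [-0.34 -0.32  1.81  0.24  1.2   1.11] tilt 28.69 az 7.75 y [ 0.095 -0.995 -0.022] F [-0.6 -0.7 -0.3] w 0.014
tool mm [-77.8  51.6 240.5] len 258.0
```

```bash
python3 -m creep '{"xyz": [[-15,10,48],[-15,10,48],[-16,11,48],[-16,11,48],[-16,10,48]], "spin": [0,0,0,0,0]}' >/dev/null;  python3 -m creep '{"xyz": [[0,0,0]], "spin": [0]}' >/dev/null
python3 - <<'E'
from p import *
info();to([.495,-.095,.095])
cv2.imwrite('pics/s3.png',cv2.resize(cv2.cvtColor(ctrl.camera('scene'),cv2.COLOR_RGB2BGR)[150:400,150:470],None,fx=2.4,fy=2.4,interpolation=2))
cv2.imwrite('pics/w5.png',cv2.cvtColor(ctrl.camera('wrist'),cv2.COLOR_RGB2BGR))
E
```

```text
t 13.47 p [ 0.4761 -0.0962  0.1481] q [-0.4   0.05  2.1   0.44  0.61  0.77] tilt 28.31 az 8.07 y [ 0.093 -0.995 -0.026] F [-0.1  0.5 -0.5] w 0.014
tool mm [-8.5  2.  55.7] len 56.3
```

View pics/s3.png

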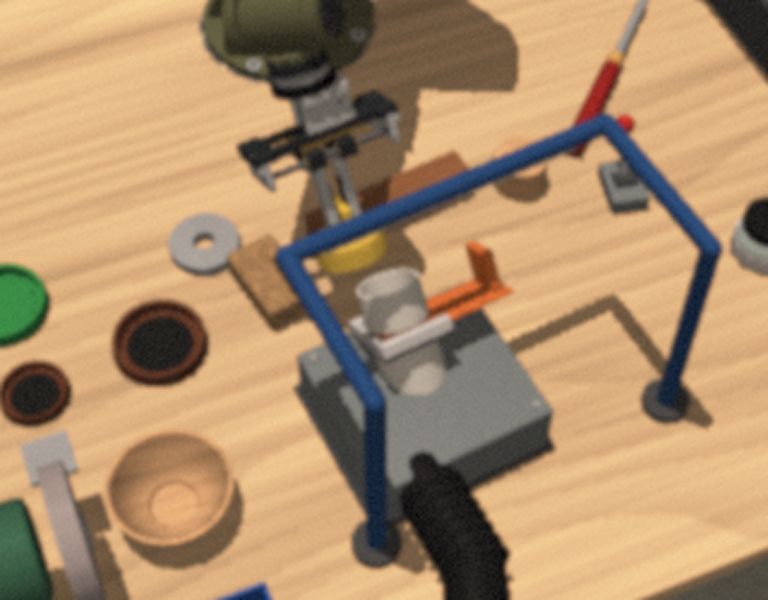

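View pics/w5.png

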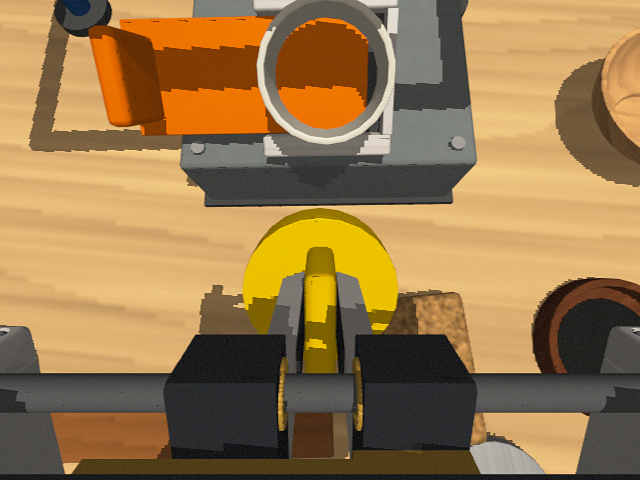

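Run:
```python
from p import *
m=ctrl.camera_model('wrist')
for uv in((210,206),(330,204),(450,202)): print(onz(m,uv,0.0))
for uv in((183,153),(474,163)): print('top edge',onz(m,uv,0.08))
to([.497,-.085,.088])
```

```text
[0.5677 0.0216 0.    ]
[ 0.5795 -0.0919  0.    ]
[ 0.5912 -0.204  -0.    ]
top edge [0.5838 0.019  0.08  ]
top edge [ 0.5937 -0.1954  0.08  ]
tool mm [-13.3  -8.6  66.6] len 68.4
```

```bash
python3 -m creep '{"xyz": [[-7,-4,34],[-6,-4,32],[0,0,0]], "spin": [0,0,0]}' >/dev/null;  python3 -m creep '{"xyz": [[0,0,0],[0,0,0]], "spin": [0,0]}' - 7
python3 - <<'E'
from p import *
info();p,R,o=st();print((R.T@np.array([np.cos(YAW),np.sin(YAW),0])*10).round(2))
cv2.imwrite('pics/w6.png',cv2.cvtColor(ctrl.camera('wrist'),cv2.COLOR_RGB2BGR))
E
```

```text
time_s: 14.2
ee_pos: [0.4973, -0.0867, 0.0893]
eef_rot: [-3.117, -0.502, 0.08]
force: [0.1, 0.7, -1.1]
grip_width: 0.014
t 14.2 p [ 0.4973 -0.0867  0.0893] q [-0.36  0.2   2.1   0.55  0.45  0.67] tilt 28.82 az 7.52 y [ 0.092 -0.996 -0.021] F [ 0.1  0.7 -1.1] w 0.014
[ 8.76 -0.03  4.82]
```

View pics/w6.png

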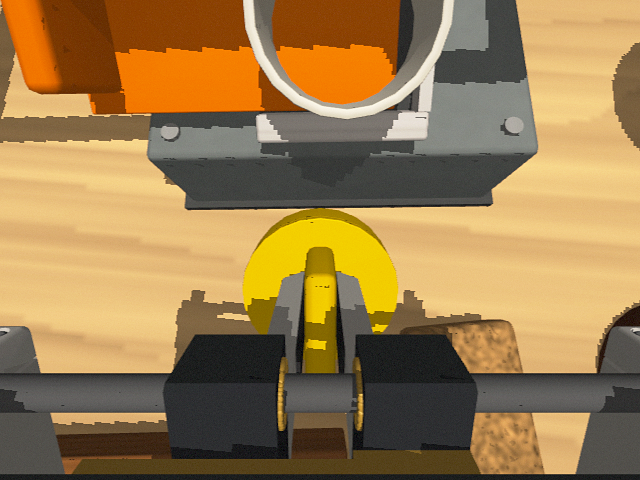

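```bash
python3 -m creep '{"xyz": [[9,0,5],[7,0,4],[4.4,0,2.4],[4.4,0,2.4]], "spin": [0,0,0,0]}';  python3 -m creep '{"xyz": [[4.4,0,2.4],[0,0,0]], "spin": [0,0]}'
```

```text
time_s: 14.75
ee_pos: [0.5248, -0.0837, 0.0867]
eef_rot: [-3.115, -0.498, 0.08]
force: [-9.9, -2.8, 4.9]
grip_width: 0.0141
time_s: 15.0
ee_pos: [0.5299, -0.0833, 0.0868]
eef_rot: [-3.116, -0.499, 0.08]
force: [-4.3, -1.4, 0.4]
grip_width: 0.0137
```

Run:
```python
from p import *
info()
cv2.imwrite('pics/w7.png',cv2.cvtColor(ctrl.camera('wrist'),cv2.COLOR_RGB2BGR))
```

```text
t 15.0 p [ 0.5299 -0.0833  0.0868] q [-0.32  0.27  2.02  0.51  0.45  0.74] tilt 28.6 az 7.71 y [ 0.092 -0.995 -0.023] F [-4.3 -1.4  0.4] w 0.0137
```

View pics/w7.png

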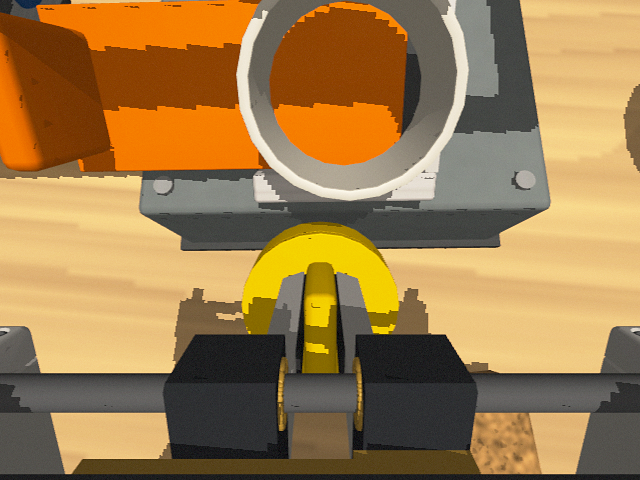

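The far rim has met the box with 4–10 N, and the disc's upper edge has moved from row 210 to 224: the cap is pivoting. Continuing.

```bash
python3 -m creep '{"xyz": [[3.5,0,2],[3.5,0,2],[3.5,0,2],[0,0,0]], "spin": [0,0,0,0]}'
python3 - <<'E'
from p import *
info()
cv2.imwrite('pics/w8.png',cv2.cvtColor(ctrl.camera('wrist'),cv2.COLOR_RGB2BGR))
cv2.imwrite('pics/s8.png',cv2.resize(cv2.cvtColor(ctrl.camera('scene'),cv2.COLOR_RGB2BGR)[200:350,230:400],None,fx=4,fy=4,interpolation=2))
E
```

```text
time_s: 15.55
ee_pos: [0.5317, -0.0817, 0.0794]
eef_rot: [-3.108, -0.476, 0.079]
force: [-95.0, -27.1, 21.1]
grip_width: 0.0145
t 15.55 p [ 0.5317 -0.0817  0.0794] q [-0.32  0.29  2.01  0.49  0.46  0.77] tilt 27.33 az 8.75 y [ 0.094 -0.995 -0.03 ] F [-95.  -27.1  21.1] w 0.0145
```

View pics/w8.png

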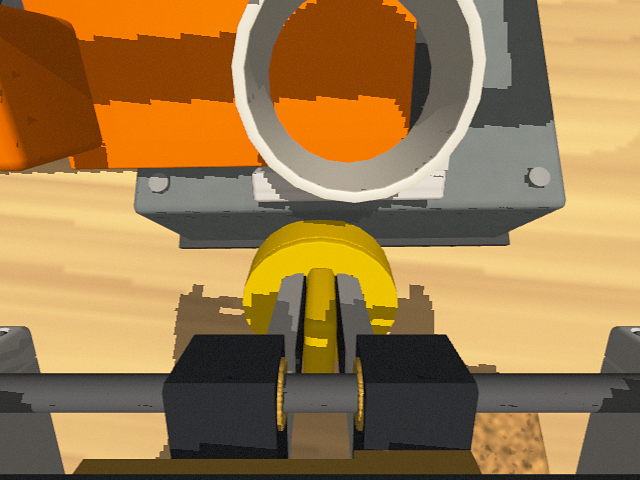

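View pics/s8.png

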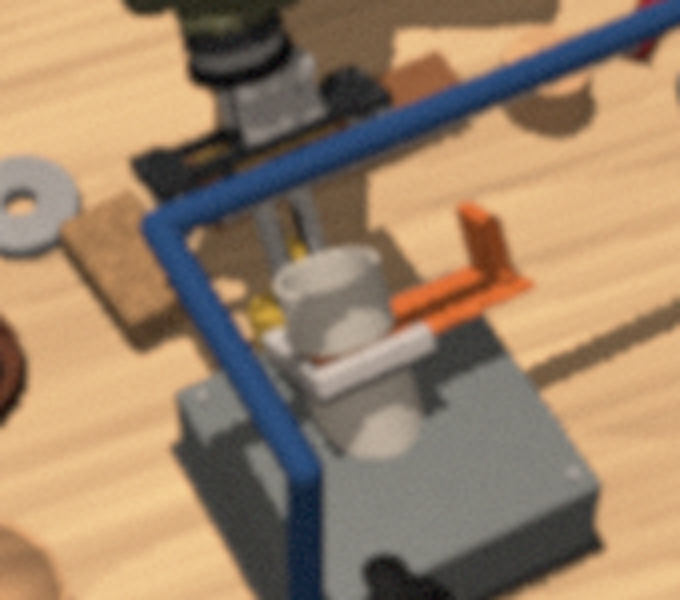

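95 N is a jam, probably the fingertips meeting the disc. Backing off at once.

```bash
python3 -m creep '{"xyz": [[-3.5,0,-2]], "spin": [0]}'; python3 -m creep '{"xyz": [[-5,0,-3],[0,0,0]], "spin": [0,0]}'
python3 - <<'E'
from p import *
info()
cv2.imwrite('pics/w9.png',cv2.cvtColor(ctrl.camera('wrist'),cv2.COLOR_RGB2BGR)[150:450])
E
```

```text
time_s: 15.78
ee_pos: [0.5323, -0.0822, 0.0825]
eef_rot: [-3.111, -0.486, 0.078]
force: [-22.9, -5.2, 3.0]
grip_width: 0.0145
time_s: 16.02
ee_pos: [0.5319, -0.0831, 0.0869]
eef_rot: [-3.116, -0.499, 0.08]
force: [-7.2, -2.4, -1.4]
grip_width: 0.0142
t 16.02 p [ 0.5319 -0.0831  0.0869] q [-0.32  0.27  2.02  0.51  0.45  0.75] tilt 28.62 az 7.68 y [ 0.092 -0.995 -0.023] F [-7.2 -2.4 -1.4] w 0.0142
```

View pics/w9.png

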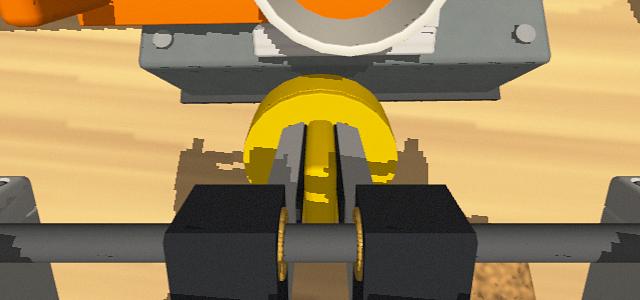

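```bash
cat > ang.py <<'E'
from p import *
def table(m,R,p,s0=.016,u0=0,phis=(0,5,10,15,20,25,30)):
    P=p+.003*R[:,2]
    for f in phis:
        a=np.radians(f); zc=-(np.cos(a)*R[:,2])+np.sin(a)*R[:,0]   # cap z turned towards +tool x
        yc=-R[:,1]; xc=np.cross(yc,zc)
        C=P-s0*zc-u0*xc
        q=lambda s,u,w:proj(m,C+s*zc+u*xc+w*yc).round(0)
        print(f,'disc far',q(-.008,.043,0)[1],'rim far',q(-.035,.043,0)[1],'disc L/R',q(-.008,0,.043),q(-.008,0,-.043)[0],'handle top far',q(.035,.028,0)[1],'rim far X',(C-.035*zc+.043*xc).round(3),'nearz',(C-.035*zc-.043*xc)[2].round(3))
if __name__=='__main__':
    m=ctrl.camera_model('wrist');p,R,o=st();table(m,R,p)
E
python3 ang.py
```

```text
0 disc far 209.0 rim far 200.0 disc L/R [244. 286.] 402.0 handle top far 265.0 rim far X [ 0.595 -0.077  0.06 ] nearz 0.019
5 disc far 212.0 rim far 206.0 disc L/R [244. 290.] 401.0 handle top far 260.0 rim far X [ 0.593 -0.077  0.055] nearz 0.02
10 disc far 215.0 rim far 213.0 disc L/R [244. 293.] 401.0 handle top far 255.0 rim far X [ 0.59  -0.077  0.05 ] nearz 0.022
15 disc far 219.0 rim far 220.0 disc L/R [244. 297.] 401.0 handle top far 250.0 rim far X [ 0.587 -0.077  0.045] nearz 0.025
20 disc far 223.0 rim far 228.0 disc L/R [244. 301.] 401.0 handle top far 246.0 rim far X [ 0.583 -0.077  0.04 ] nearz 0.027
25 disc far 228.0 rim far 236.0 disc L/R [244. 305.] 401.0 handle top far 243.0 rim far X [ 0.579 -0.078  0.036] nearz 0.031
30 disc far 233.0 rim far 243.0 disc L/R [244. 309.] 402.0 handle top far 240.0 rim far X [ 0.575 -0.078  0.032] nearz 0.034
```

Run:
```python
from p import *
a=cv2.imread('pics/w6.png')[190:380,220:420];b=cv2.imread('pics/w9.png')[40:230,220:420]
cv2.imwrite('pics/cmp.png',cv2.resize(np.hstack([a,b]),None,fx=2,fy=2,interpolation=2))
```

```text
(no output)
```

View pics/cmp.png

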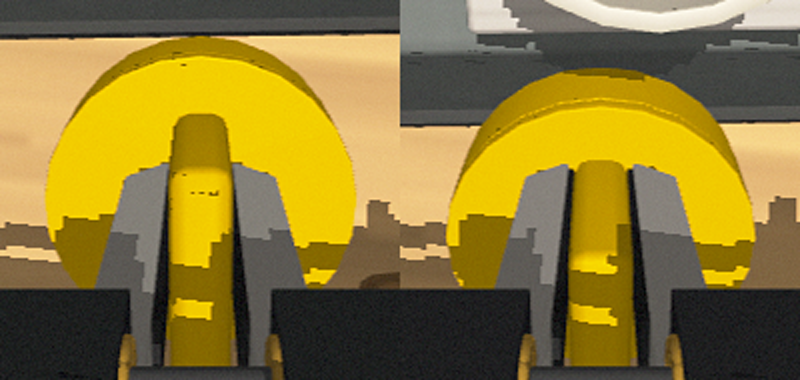

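The comparison shows that the cap slid along the pads and turned slightly the wrong way: wall friction locked the pivot. A better contact is the low near rim on the bench, dragging the tool away from the robot, because there weight, support and friction all turn it upright. I'll retreat from the box first.

```bash
python3 -m creep '{"xyz": [[-6,0,-4],[-14,0,-8],[-20,0,-11],[-10,0,-5],[0,0,0]], "spin": [0,0,0,0,0]}'
python3 - <<'E'
from p import *
info()
cv2.imwrite('pics/w10.png',cv2.cvtColor(ctrl.camera('wrist'),cv2.COLOR_RGB2BGR)[150:450])
a=cv2.cvtColor(ctrl.camera('scene'),cv2.COLOR_RGB2BGR)[190:310,230:390];cv2.imwrite('pics/s10.png',cv2.resize(a,None,fx=4,fy=4,interpolation=2))
E
```

```text
time_s: 16.7
ee_pos: [0.4752, -0.0886, 0.0881]
eef_rot: [-3.116, -0.5, 0.08]
force: [0.1, -0.1, -1.1]
grip_width: 0.0138
t 16.7 p [ 0.4752 -0.0886  0.0881] q [-0.38  0.16  2.15  0.58  0.45  0.62] tilt 28.7 az 7.59 y [ 0.092 -0.996 -0.022] F [ 0.1 -0.1 -1.1] w 0.0138
```

View pics/w10.png

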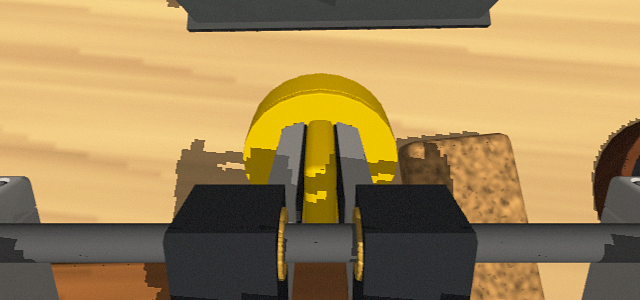

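View pics/s10.png

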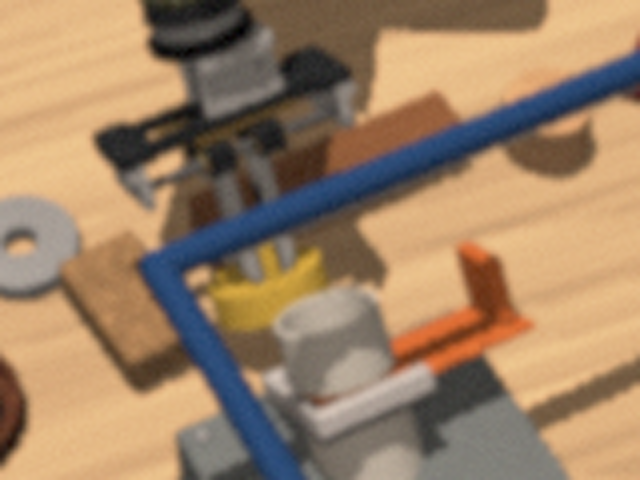

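Run:
```python
from p import *
mt=ctrl.camera_model('top');tc=lambda x,y:(180+x/2.6-.3,110+y/2.6-.3)
for p in((222,395),(405,377)): print('blank far',onz(mt,tc(*p),.046))
for p in((430,320),(445,410),(483,314)): print('sander',onz(mt,tc(*p),.04))
p,R,o=st();print('down10',(R.T@[0,0,-10]).round(2),'x10',(R.T@[10*np.cos(YAW),10*np.sin(YAW),0]).round(2),'y10',(R.T@[0,10,0]).round(2))
```

```text
blank far [0.4013 0.1103 0.046 ]
blank far [ 0.4248 -0.1064  0.046 ]
sander [ 0.4932 -0.1359  0.04  ]
sander [ 0.3863 -0.1544  0.04  ]
sander [ 0.501  -0.1991  0.04  ]
down10 [-4.8   0.22  8.77] x10 [ 8.77 -0.03  4.8 ] y10 [ 0.7  -9.96  0.64]
```

```bash
python3 -m creep '{"xyz": [[10,-25,6],[-4,0,7],[0,0,0]], "spin": [0,0,0]}'; python3 -m creep '{"xyz": [[-1.2,0,2.2],[0,0,0]], "spin": [0,0]}'; python3 -m creep '{"xyz": [[-1.2,0,2.2],[0,0,0]], "spin": [0,0]}'
```

```text
time_s: 17.18
ee_pos: [0.4841, -0.0622, 0.0791]
eef_rot: [-3.115, -0.498, 0.08]
force: [0.7, 0.7, -0.8]
grip_width: 0.014
time_s: 17.42
ee_pos: [0.4844, -0.0626, 0.0774]
eef_rot: [-3.116, -0.5, 0.079]
force: [0.4, -0.0, 0.7]
grip_width: 0.0137
time_s: 17.68
ee_pos: [0.4854, -0.0627, 0.0759]
eef_rot: [-3.117, -0.503, 0.08]
force: [2.3, 1.9, 6.7]
grip_width: 0.014
```

Contact on the bench (+7 N). Dragging away from the robot.

```bash
python3 -m creep '{"xyz": [[3.5,0,1.9],[3.3,0,2.2],[3.3,0,2.2]], "spin": [0,0,0]}'
python3 - <<'E'
from p import *
info()
cv2.imwrite('pics/w11.png',cv2.cvtColor(ctrl.camera('wrist'),cv2.COLOR_RGB2BGR)[150:450])
E
```

```text
time_s: 18.05
ee_pos: [0.4962, -0.061, 0.0739]
eef_rot: [-3.116, -0.499, 0.08]
force: [-1.2, 0.1, 1.9]
grip_width: 0.0141
t 18.05 p [ 0.4962 -0.061   0.0739] q [-0.3   0.22  2.13  0.56  0.39  0.71] tilt 28.63 az 7.68 y [ 0.092 -0.995 -0.023] F [-1.2  0.1  1.9] w 0.0141
```

View pics/w11.png

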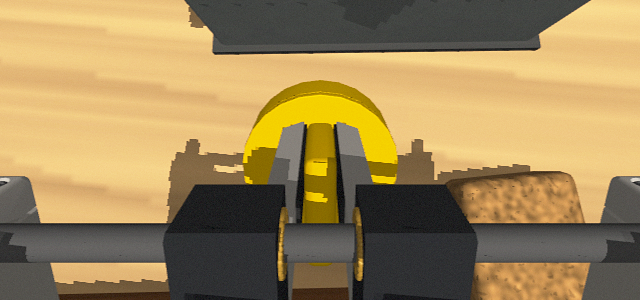

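The skirt band has shrunk from 17 to 13 px, so the cap is turning the right way. Continuing.

```bash
python3 -m creep '{"xyz": [[2.7,0,2.6],[2.7,0,2.6],[2.7,0,2.6]], "spin": [0,0,0]}'; python3 -m creep '{"xyz": [[2.6,0,2.8],[2.6,0,2.8]], "spin": [0,0]}'
python3 - <<'E'
from p import *
info()
cv2.imwrite('pics/w12.png',cv2.cvtColor(ctrl.camera('wrist'),cv2.COLOR_RGB2BGR)[150:450])
E
```

```text
time_s: 18.48
ee_pos: [0.5071, -0.06, 0.071]
eef_rot: [-3.116, -0.5, 0.08]
force: [-1.1, -0.3, 1.3]
grip_width: 0.014
time_s: 18.73
ee_pos: [0.5143, -0.0592, 0.0686]
eef_rot: [-3.116, -0.5, 0.08]
force: [-1.3, -0.2, 1.2]
grip_width: 0.0139
t 18.73 p [ 0.5143 -0.0592  0.0686] q [-0.28  0.27  2.08  0.55  0.38  0.74] tilt 28.66 az 7.65 y [ 0.092 -0.995 -0.023] F [-1.3 -0.2  1.2] w 0.0139
```

View pics/w12.png

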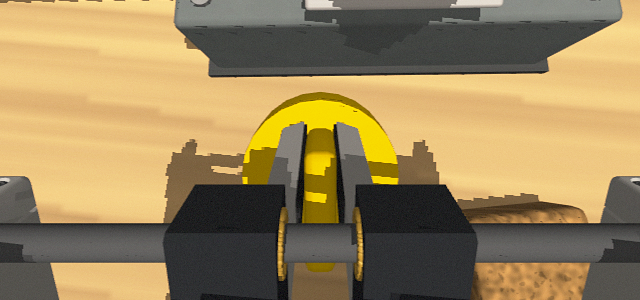

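```bash
python3 -m creep '{"xyz": [[2.2,0,2.9],[2.2,0,2.9],[0,0,0]], "spin": [0,0,0]}'
python3 - <<'E'
from p import *
info()
cv2.imwrite('pics/w13.png',cv2.cvtColor(ctrl.camera('wrist'),cv2.COLOR_RGB2BGR)[150:450])
a=cv2.cvtColor(ctrl.camera('scene'),cv2.COLOR_RGB2BGR)[190:310,230:390];cv2.imwrite('pics/s13.png',cv2.resize(a,None,fx=4,fy=4,interpolation=2))
E
```

```text
time_s: 19.15
ee_pos: [0.5209, -0.0586, 0.0657]
eef_rot: [-3.116, -0.5, 0.08]
force: [1.0, 0.8, 0.4]
grip_width: 0.0143
t 19.15 p [ 0.5209 -0.0586  0.0657] q [-0.27  0.29  2.07  0.55  0.37  0.74] tilt 28.67 az 7.64 y [ 0.092 -0.996 -0.022] F [1.  0.8 0.4] w 0.0143
```

View pics/w13.png

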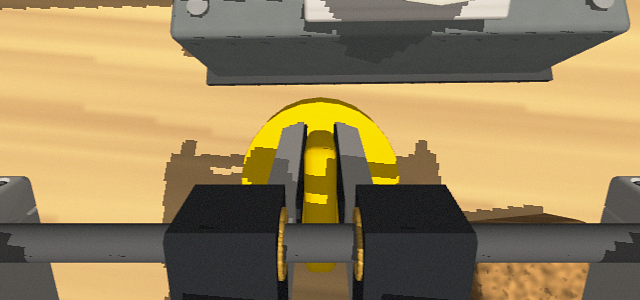

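View pics/s13.png

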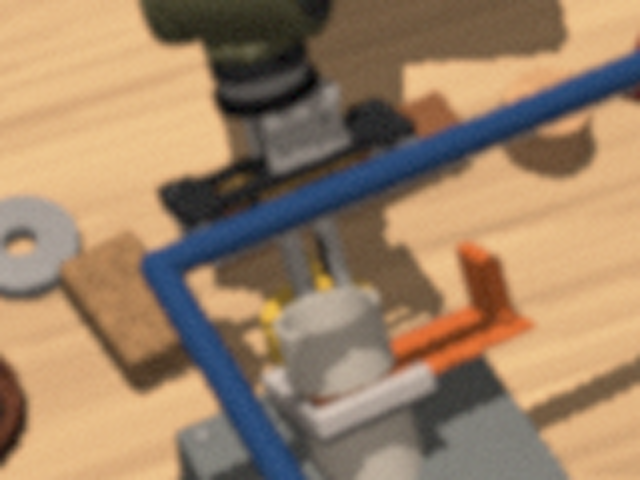

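```bash
python3 -m creep '{"xyz": [[1,0,2.8],[1,0,2.8],[0,0,0]], "spin": [0,0,0]}'
python3 - <<'E'
from p import *
info()
cv2.imwrite('pics/w14.png',cv2.cvtColor(ctrl.camera('wrist'),cv2.COLOR_RGB2BGR)[150:450])
E
```

```text
time_s: 19.62
ee_pos: [0.5254, -0.0581, 0.0617]
eef_rot: [-3.116, -0.5, 0.08]
force: [0.4, 0.8, 0.3]
grip_width: 0.0142
t 19.62 p [ 0.5254 -0.0581  0.0617] q [-0.27  0.3   2.06  0.55  0.37  0.74] tilt 28.67 az 7.63 y [ 0.092 -0.996 -0.022] F [0.4 0.8 0.3] w 0.0142
```

View pics/w14.png

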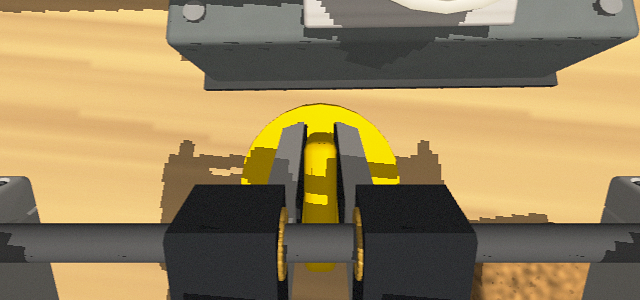

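```bash
python3 -m creep '{"xyz": [[0.5,0,2.6],[0.5,0,2.6],[0,0,0]], "spin": [0,0,0]}'; python3 -m creep '{"xyz": [[-0.5,0,2.2],[0,0,0]], "spin": [0,0]}';  python3 - <<'E'
from p import *
info()
cv2.imwrite('pics/w15.png',cv2.cvtColor(ctrl.camera('wrist'),cv2.COLOR_RGB2BGR)[150:450])
E
```

```text
time_s: 20.05
ee_pos: [0.5287, -0.0577, 0.0577]
eef_rot: [-3.116, -0.5, 0.08]
force: [1.6, -0.1, 0.9]
grip_width: 0.014
time_s: 20.3
ee_pos: [0.5294, -0.0576, 0.0557]
eef_rot: [-3.116, -0.5, 0.08]
force: [2.6, 0.8, 2.6]
grip_width: 0.0139
t 20.3 p [ 0.5294 -0.0576  0.0557] q [-0.26  0.32  2.05  0.57  0.35  0.73] tilt 28.7 az 7.61 y [ 0.092 -0.996 -0.022] F [2.6 0.8 2.6] w 0.0139
```

View pics/w15.png

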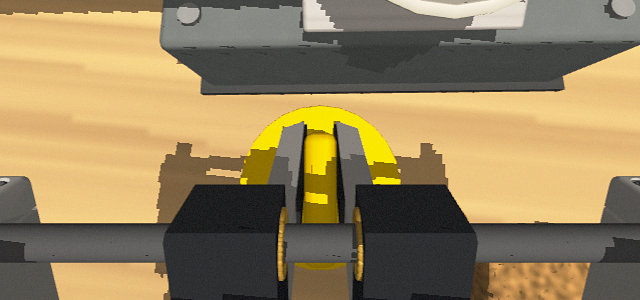

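```bash
python3 -m creep '{"xyz": [[-0.5,0,1.8],[0,0,0]], "spin": [0,0]}'; python3 -m creep '{"xyz": [[-0.9,0,1.7],[0,0,0]], "spin": [0,0]}';  python3 - <<'E'
from p import *
info()
cv2.imwrite('pics/w16.png',cv2.cvtColor(ctrl.camera('wrist'),cv2.COLOR_RGB2BGR)[150:450])
a=cv2.cvtColor(ctrl.camera('scene'),cv2.COLOR_RGB2BGR)[190:310,230:390];cv2.imwrite('pics/s16.png',cv2.resize(a,None,fx=4,fy=4,interpolation=2))
E
```

```text
time_s: 20.6
ee_pos: [0.5299, -0.0576, 0.054]
eef_rot: [-3.116, -0.501, 0.08]
force: [4.1, 1.2, 5.5]
grip_width: 0.014
time_s: 20.85
ee_pos: [0.53, -0.0576, 0.0521]
eef_rot: [-3.116, -0.501, 0.08]
force: [4.6, 0.8, 5.9]
grip_width: 0.014
t 20.85 p [ 0.53   -0.0576  0.0521] q [-0.26  0.33  2.05  0.58  0.35  0.71] tilt 28.72 az 7.59 y [ 0.092 -0.996 -0.022] F [4.6 0.8 5.9] w 0.014
```

View pics/w16.png

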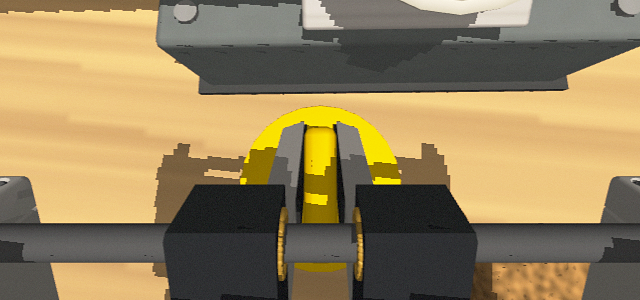

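View pics/s16.png

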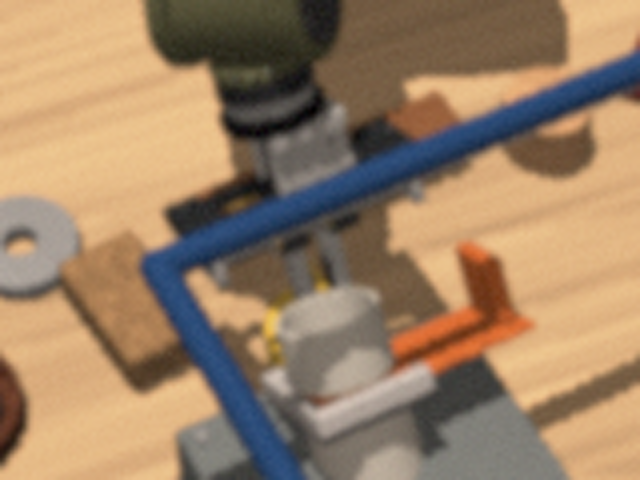

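Run:
```python
from p import *
m=ctrl.camera_model('wrist');I=cv2.imread('pics/w16.png')
b,mk=blobs(I,(22,120,60),(35,255,255),100);print([q for q in b])
pts=[]
for r in range(106,180,8):
    c=np.where(mk[r])[0]
    if len(c)>5:
        A=onz(m,(c.min()-.5,r+150),.027);B=onz(m,(c.max()+.5,r+150),.027);pts+=[A,B];print(r,c.min(),c.max(),A[:2].round(4),B[:2].round(4))
pts=np.array(pts)[:,:2]
# algebraic circle fit
A=np.c_[2*pts,np.ones(len(pts))];s=np.linalg.lstsq(A,(pts**2).sum(1),rcond=None)[0];print('centre',s[:2],'R',np.sqrt(s[2]+s[0]**2+s[1]**2))
print(np.abs(np.hypot(*(pts-s[:2]).T)).round(4))
```

```text
[([240, 106, 161, 117, 7677], [320.2, 157.6]), ([294, 263, 52, 9, 402], [319.8, 266.5])]
106 314 326 [ 0.5592 -0.0491] [ 0.5598 -0.0563]
114 284 356 [ 0.5532 -0.0328] [ 0.5568 -0.0733]
122 273 367 [ 0.5482 -0.0272] [ 0.5529 -0.0797]
130 264 377 [ 0.5433 -0.0228] [ 0.549  -0.0855]
138 257 383 [ 0.5386 -0.0195] [ 0.5449 -0.089 ]
146 251 389 [ 0.5339 -0.0167] [ 0.5409 -0.0924]
154 247 393 [ 0.5295 -0.0151] [ 0.5368 -0.0948]
162 244 396 [ 0.5251 -0.0141] [ 0.5327 -0.0966]
170 243 397 [ 0.5208 -0.0141] [ 0.5285 -0.0973]
178 240 399 [ 0.5165 -0.0131] [ 0.5245 -0.0986]
centre [ 0.517  -0.0564] R 0.04294844898426735
[0.0428 0.0428 0.0432 0.0432 0.0427 0.0428 0.0427 0.0432 0.0428 0.0428
 0.0432 0.0432 0.0431 0.0432 0.0431 0.0431 0.0425 0.0425 0.0433 0.0428]
```

The cap edge on the z = 27 mm plane fits a circle of R = 42.95 mm with residuals under 0.6 mm. So the cap stands flat and upright on the bench at (0.517,-0.056), with the pads still on its handle 14 mm beyond centre. I'll grip firmly, lift, back away and go to the dish.

```bash
python3 -m creep '{"xyz": [[0,0,0],[0,0,0],[2,0,-4],[0,0,-8]], "spin": [0,0,0,0]}' 8 40; python3 -m creep '{"xyz": [[-30,0,-30],[-30,5,-40],[-20,25,-35],[0,40,-35],[0,50,-10]], "spin": [0,0,0,0,0]}'; python3 -c "
from p import *
info();to([.40,-.32,.22])"
```

```text
time_s: 21.45
ee_pos: [0.5248, -0.0579, 0.0629]
eef_rot: [-3.115, -0.498, 0.08]
force: [0.3, -0.8, -1.5]
grip_width: 0.0139
time_s: 22.08
ee_pos: [0.3945, -0.194, 0.1561]
eef_rot: [-3.119, -0.502, 0.082]
force: [1.7, 0.1, -1.1]
grip_width: 0.0141
t 22.07 p [ 0.3945 -0.194   0.1561] q [-0.76 -0.03  2.16  0.57  0.76  0.36] tilt 28.77 az 7.38 y [ 0.092 -0.996 -0.02 ] F [ 1.7  0.1 -1.1] w 0.0141
tool mm [ 26.5 124.7 -61.2] len 141.4
```

```bash
python3 -m creep '{"xyz": [[7,45,-20],[7,45,-20],[7,30,-20],[0,0,0],[0,0,0]], "spin": [0,0,0,0,0]}' >/dev/null
python3 - <<'E'
from p import *
m=ctrl.camera_model('wrist');info()
I=cv2.cvtColor(ctrl.camera('wrist'),cv2.COLOR_RGB2BGR)
cv2.imwrite('pics/w17.png',I)
import json;json.dump({k:np.array(v).tolist() for k,v in m.items()},open('w17.json','w'))
info();cv2.imwrite('pics/s17.png',cv2.cvtColor(ctrl.camera('scene'),cv2.COLOR_RGB2BGR))
E
```

```text
t 22.7 p [ 0.3957 -0.3135  0.213 ] q [-0.96  0.08  1.89  0.53  0.99  0.27] tilt 28.6 az 7.8 y [ 0.092 -0.995 -0.024] F [-0.   0.6 -1. ] w 0.0137
t 22.75 p [ 0.3959 -0.3133  0.2131] q [-0.96  0.08  1.89  0.53  0.99  0.27] tilt 28.61 az 7.83 y [ 0.093 -0.995 -0.024] F [ 0.3 -0.4 -1.4] w 0.0135
```

View pics/w17.png

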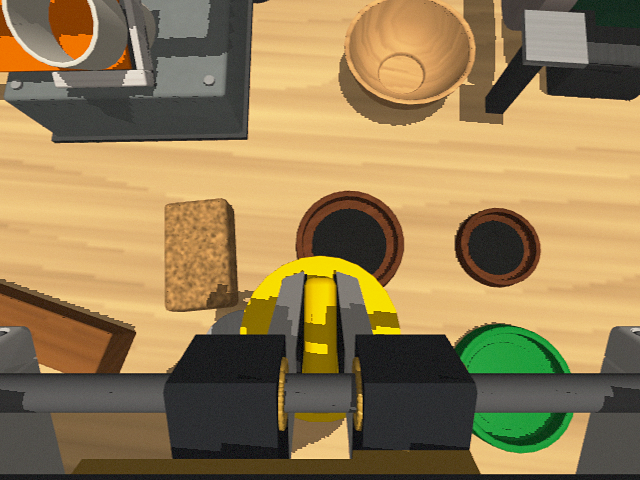

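View pics/s17.png

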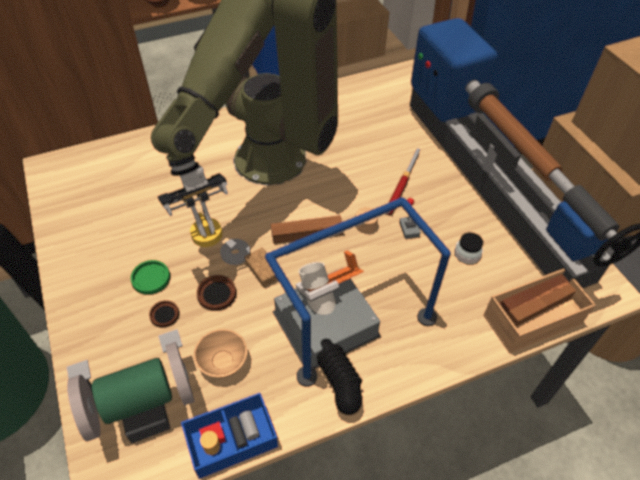

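The wrist view shows the large brown dish at (350,243), with its near edge behind the held cap, and the smaller one at (498,246). The scene view shows the cap upright in the grip. I'll fit the dish's rim circle.

Run:
```python
from p import *
import json
m=json.load(open('w17.json'));I=cv2.imread('pics/w17.png');h=cv2.cvtColor(I,cv2.COLOR_BGR2HSV)
print(h[243,[290,300,305,310,330,350,390,397,400,405,412]].tolist())
def fit(pts):
    A=np.c_[2*pts,np.ones(len(pts))];s=np.linalg.lstsq(A,(pts**2).sum(1),rcond=None)[0];return s[:2],np.sqrt(s[2]+s[0]**2+s[1]**2)
mk=((h[:,:,2]<125)&((h[:,:,0]<14)|(h[:,:,0]>170)|(h[:,:,2]<60))).astype(np.uint8)
mk[:, :285]=0;mk[:,420:]=0;mk[:185]=0;mk[276:]=0
pts=[]
for r in range(194,262,4):
    c=np.where(mk[r])[0]
    if len(c)<5: continue
    print(r,c.min(),c.max(),end='; ')
    pts+=[onz(m,(c.min()-.5,r),.022),onz(m,(c.max()+.5,r),.022)]
pts=np.array(pts)[:,:2];c,R=fit(pts);print('\nouter',c,R,(np.hypot(*(pts-c).T)-R).round(4))
k=(h[:,:,2]<48).astype(np.uint8);k[:, :300]=0;k[:,400:]=0;k[:195]=0;k[258:]=0
pf=[]
for r in range(212,256,4):
    cc=np.where(k[r])[0]
    if len(cc)>5: pf+=[onz(m,(cc.min()-.5,r),.006),onz(m,(cc.max()+.5,r),.006)]
pf=np.array(pf)[:,:2];print('floor',fit(pf))
```

```text
[[17, 123, 224], [10, 178, 119], [10, 169, 118], [12, 200, 116], [42, 34, 37], [15, 14, 36], [11, 174, 116], [10, 190, 55], [10, 173, 112], [18, 120, 229], [18, 119, 227]]
194 331 367; 198 321 375; 202 316 381; 206 312 386; 210 308 390; 214 305 393; 218 303 396; 222 301 398; 226 299 400; 230 298 401; 234 297 402; 238 297 403; 242 296 403; 246 296 403; 250 296 403; 254 297 402; 258 298 401; 
outer [ 0.4705 -0.3309] 0.05546807030398043 [ 0.0001  0.0002  0.0008 -0.0002  0.0003 -0.0004 -0.0001 -0.0002  0.0001
 -0.0001  0.     -0.0002 -0.0004  0.0001 -0.0004  0.     -0.      0.0003
 -0.0003 -0.     -0.0002 -0.     -0.0007  0.0003  0.0001 -0.      0.0001
 -0.      0.0005  0.0002  0.0002 -0.0002  0.0002 -0.0002]
floor (array([ 0.481, -0.335]), np.float64(0.045784673280885126))
```

Run:
```python
from p import *
import json
m=json.load(open('w17.json'));I=cv2.imread('pics/w17.png');h=cv2.cvtColor(I,cv2.COLOR_BGR2HSV)
def fit(pts):
    A=np.c_[2*pts,np.ones(len(pts))];s=np.linalg.lstsq(A,(pts**2).sum(1),rcond=None)[0];return s[:2],np.sqrt(s[2]+s[0]**2+s[1]**2)
mk=((h[:,:,2]<125)&((h[:,:,0]<14)|(h[:,:,0]>170)|(h[:,:,2]<60))).astype(np.uint8)
mk[:, :285]=0;mk[:,420:]=0;mk[:185]=0;mk[276:]=0
for z in(0,.006,.011,.016,.022):
    pts=[]
    for r in range(194,262,4):
        c=np.where(mk[r])[0];pts+=[onz(m,(c.min()-.5,r),z),onz(m,(c.max()+.5,r),z)]
    print(z,fit(np.array(pts)[:,:2]))
# top view ring
T=cv2.imread('pics/top0.png');t=cv2.cvtColor(T,cv2.COLOR_BGR2HSV);mt=ctrl.camera_model('top')
k=(t[:,:,2]<130).astype(np.uint8);pts={.022:[],.006:[],0:[]}
for r in range(226,256,3):
    c=np.where(k[r,380:435])[0]+380
    for z in pts: pts[z]+=[onz(mt,(c.min()-.5,r),z),onz(mt,(c.max()+.5,r),z)]
for z in pts: print('top',z,fit(np.array(pts[z])[:,:2]))
```

```text
0 (array([ 0.4752, -0.3317]), np.float64(0.058792981275084))
0.006 (array([ 0.4739, -0.3315]), np.float64(0.0578861873738742))
0.011 (array([ 0.4729, -0.3313]), np.float64(0.05713052578953419))
0.016 (array([ 0.4718, -0.3311]), np.float64(0.05637486420519207))
0.022 (array([ 0.4705, -0.3309]), np.float64(0.05546807030398043))
top 0.022 (array([ 0.4706, -0.3286]), np.float64(0.05728999431997737))
top 0.006 (array([ 0.4714, -0.3312]), np.float64(0.057816866038928445))
top 0 (array([ 0.4717, -0.3322]), np.float64(0.05801444293353924))
```

```bash
python3 -c "
from p import *
to([.4855,-.332,.105]);p,R,o=st();print((R.T@[0,0,-10]).round(2))"
```

```text
tool mm [ 25.3  29.5 136.2] len 141.6
[-4.78  0.24  8.78]
```

```bash
python3 -m creep '{"xyz": [[10,11,40],[9,11,45],[6,7.5,40],[0,0,11],[0,0,0]], "spin": [0,0,0,0,0]}' >/dev/null
python3 - <<'E'
from p import *
info();to([.4855,-.332,.075]);m=ctrl.camera_model('wrist')
cv2.imwrite('pics/w18.png',cv2.cvtColor(ctrl.camera('wrist'),cv2.COLOR_RGB2BGR))
p,R,o=st();print('pred dish rim ctr',proj(m,[.4725,-.331,.022]),'far',proj(m,[.4725+.058,-.331,.022]),'L',proj(m,[.4725,-.331+.058,.022]),'R',proj(m,[.4725,-.331-.058,.022]))
E
```

```text
t 23.43 p [ 0.4851 -0.3327  0.1057] q [-0.83  0.39  1.79  0.61  0.76  0.24] tilt 28.62 az 7.81 y [ 0.093 -0.995 -0.024] F [ 0.3 -0.4 -0.8] w 0.0137
tool mm [-14.3   0.1  27.2] len 30.7
pred dish rim ctr [320.9714 330.7607] far [328.366  248.6637] L [238.2773 322.7016] R [405.3362 338.9827]
```

View pics/w18.png

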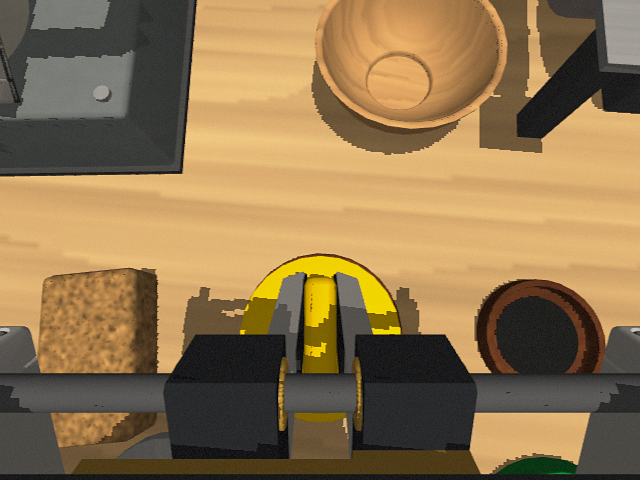

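The brown rim shows only as a sliver round the cap, slightly more on the right, so it is centred to about 1–2 mm. Lowering.

```bash
python3 -m creep '{"xyz": [[-7,0.6,13],[-7,0.5,13],[-2,0,4.4],[0,0,0]], "spin": [0,0,0,0]}'; python3 -m creep '{"xyz": [[-2.4,0,4.4],[-1.9,0,3.5],[0,0,0]], "spin": [0,0,0]}'; python3 -c "
from p import *
info();to([.4855,-.333,.059])"
```

```text
time_s: 23.98
ee_pos: [0.4858, -0.3337, 0.071]
eef_rot: [-3.115, -0.499, 0.079]
force: [1.1, -0.1, -0.1]
grip_width: 0.0136
time_s: 24.35
ee_pos: [0.4859, -0.3334, 0.0622]
eef_rot: [-3.115, -0.499, 0.08]
force: [0.7, -1.6, -0.5]
grip_width: 0.0137
t 24.35 p [ 0.4859 -0.3334  0.0622] q [-0.83  0.47  1.81  0.67  0.69  0.16] tilt 28.64 az 7.7 y [ 0.092 -0.995 -0.023] F [ 0.7 -1.6 -0.5] w 0.0137
tool mm [-1.8 -0.4  2.6] len 3.2
```

```bash
python3 -m creep '{"xyz": [[-1,0,1.8],[0,0,0]], "spin": [0,0]}'; python3 -m creep '{"xyz": [[-1,0,1.8],[0,0,0]], "spin": [0,0]}'
```

```text
time_s: 24.6
ee_pos: [0.486, -0.3335, 0.0604]
eef_rot: [-3.116, -0.5, 0.08]
force: [0.2, 0.6, -0.8]
grip_width: 0.0137
time_s: 24.85
ee_pos: [0.486, -0.3335, 0.0583]
eef_rot: [-3.116, -0.5, 0.08]
force: [-0.3, 0.3, -1.4]
grip_width: 0.0141
```

```bash
python3 -m creep '{"xyz": [[-0.6,0,1.1],[0,0,0]], "spin": [0,0]}'; python3 -m creep '{"xyz": [[-0.5,0,0.9],[0,0,0]], "spin": [0,0]}'
```

```text
time_s: 25.1
ee_pos: [0.4863, -0.3336, 0.058]
eef_rot: [-3.117, -0.501, 0.081]
force: [-3.8, 2.8, 8.8]
grip_width: 0.0138
time_s: 25.35
ee_pos: [0.4866, -0.3336, 0.0576]
eef_rot: [-3.117, -0.502, 0.081]
force: [-2.9, 5.0, 14.3]
grip_width: 0.0138
```

Contact came at TCP z = 0.058, exactly the height for a cap on the dish's floor. I'll relax the grip, open and withdraw along the tool axis.

```bash
python3 -m creep '{"xyz": [[0,0,0],[0,0,0]], "spin": [0,0]}' - 4;  python3 -m creep '{"xyz": [[0,0,0],[0,0,0],[0,0,0]], "spin": [0,0,0]}' 40 20; python3 -m creep '{"xyz": [[0,0,-12],[0,0,-30],[0,0,-50],[0,0,-50],[0,0,0]], "spin": [0,0,0,0,0]}'
python3 - <<'E'
from p import *
info();m=ctrl.camera_model('wrist')
I=cv2.cvtColor(ctrl.camera('wrist'),cv2.COLOR_RGB2BGR);cv2.imwrite('pics/w19.png',I)
a=cv2.cvtColor(ctrl.camera('scene'),cv2.COLOR_RGB2BGR)[230:350,110:270];cv2.imwrite('pics/s19.png',cv2.resize(a,None,fx=4,fy=4,interpolation=2))
import json;json.dump({k:np.array(v).tolist() for k,v in m.items()},open('w19.json','w'))
E
```

```text
time_s: 25.6
ee_pos: [0.4867, -0.3334, 0.0571]
eef_rot: [-3.117, -0.501, 0.081]
force: [2.9, 3.9, 7.6]
grip_width: 0.0138
time_s: 25.98
ee_pos: [0.486, -0.3332, 0.0563]
eef_rot: [-3.115, -0.5, 0.08]
force: [-0.8, 3.2, 5.9]
grip_width: 0.039
time_s: 26.6
ee_pos: [0.4178, -0.344, 0.1842]
eef_rot: [-3.122, -0.502, 0.081]
force: [0.5, 0.5, -0.7]
grip_width: 0.0399
t 26.6 p [ 0.4178 -0.344   0.1842] q [-0.95  0.2   1.84  0.55  0.93  0.23] tilt 28.8 az 6.96 y [ 0.09  -0.996 -0.017] F [ 0.5  0.5 -0.7] w 0.0399
```

View pics/w19.png

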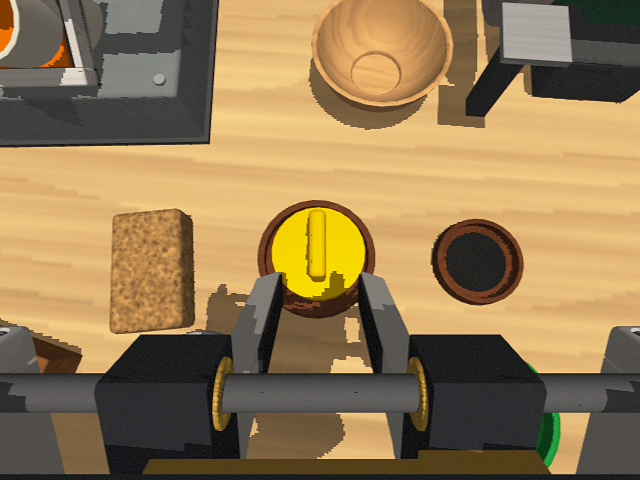

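View pics/s19.png

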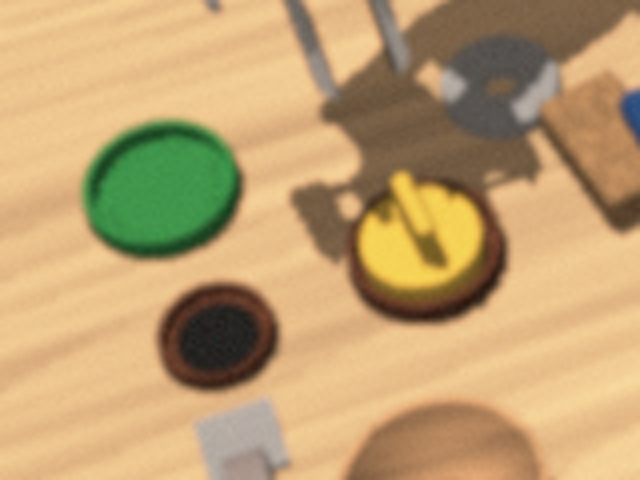

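The cap sits in the large brown dish, handle up, at wrist (319,253). I'll check flatness against the z = 33 mm plane.

Run:
```python
from p import *
import json
m=json.load(open('w19.json'));I=cv2.imread('pics/w19.png')
b,mk=blobs(I,(20,120,60),(35,255,255),300,(230,180,420,310));print(b)
def fit(pts):
    A=np.c_[2*pts,np.ones(len(pts))];s=np.linalg.lstsq(A,(pts**2).sum(1),rcond=None)[0];return s[:2],np.sqrt(s[2]+s[0]**2+s[1]**2)
for z in(.033,.038):
    pts=[]
    for r in range(212,278,5):
        c=np.where(mk[r])[0];pts+=[onz(m,(c.min()-.5,r),z),onz(m,(c.max()+.5,r),z)]
    pts=np.array(pts)[:,:2];c,R=fit(pts);print(z,c,R,(np.hypot(*(pts-c).T)-R).round(4))
print([ (r,np.where(mk[r])[0][[0,-1]].tolist()) for r in (206,210,230,255,280,295,299)])
# gate tab measure preview
Z=Ro.from_euler('z',YAW).as_matrix();z=-des()[:,2]
mouth=np.array([.5886,-.0881,.1736])-.013*z;print('mouth',mouth)
G=np.array([0,0,0])
```

```text
[([272, 207, 94, 94, 6859], [318.3, 253.0])]
0.033 [ 0.4925 -0.3301] 0.04893421816931662 [ 0.0135  0.0268  0.0249 -0.0165 -0.0167 -0.0137 -0.0131 -0.011  -0.0116
 -0.0085 -0.0085 -0.0064 -0.0068 -0.0047 -0.0047 -0.0026 -0.003  -0.0002
 -0.001   0.001   0.0007  0.0033  0.0027  0.0045  0.0019  0.0061  0.0042
  0.0074]
0.038 [ 0.4912 -0.3303] 0.04818639472852565 [ 0.0133  0.0264  0.0245 -0.0162 -0.0164 -0.0135 -0.0129 -0.0108 -0.0114
 -0.0084 -0.0084 -0.0063 -0.0067 -0.0046 -0.0046 -0.0026 -0.003  -0.0001
 -0.001   0.001   0.0007  0.0033  0.0026  0.0044  0.0019  0.006   0.0042
  0.0073]
[(206, [351, 351]), (210, [260, 335]), (230, [278, 359]), (255, [272, 364]), (280, [282, 355]), (295, [298, 339]), (299, [308, 405])]
mouth [ 0.596  -0.0874  0.163 ]
```

Run:
```python
from p import *
import json
m=json.load(open('w19.json'));I=cv2.imread('pics/w19.png')
b,mk=blobs(I,(20,120,60),(35,255,255),300,(230,180,420,310))
c=max(cv2.findContours(mk,0,1)[0],key=cv2.contourArea)[:,0,:].astype(float);c=cv2.convexHull(c.astype(np.int32))[:,0,:].astype(float)
c=c[(c[:,1]<285)]
c+= .4*(c-[318.3,254])/np.linalg.norm(c-[318.3,254],axis=1)[:,None]
for z in(.033,.040):
    pts=np.array([onz(m,q,z) for q in c])[:,:2]
    A=np.c_[2*pts,np.ones(len(pts))];s=np.linalg.lstsq(A,(pts**2).sum(1),rcond=None)[0];R=np.sqrt(s[2]+s[0]**2+s[1]**2);print(z,s[:2],R,np.abs(np.hypot(*(pts-s[:2]).T)-R).max())
```

```text
0.033 [ 0.4735 -0.333 ] 0.043264895856849436 0.0003053613546215375
0.04 [ 0.4722 -0.3333] 0.04233923879530962 0.0002988281158741307
```

R = 43.3 mm with 0.3 mm residual on the z = 33 mm plane: the cap is flat and all the way down at (0.4735,-0.333). Now the gate.

```bash
python3 -c "
from p import *
to([.525,.01,.265]);m=ctrl.camera_model('wrist');p,R,o=st();C=-np.array(m['R']).T@np.array(m['t']);print('cam in tool',R.T@(C-p))"
```

```text
tool mm [ 158.5 -343.1   -1. ] len 378.0
cam in tool [ 0.08   -0.0017 -0.1568]
```

```bash
python3 -m creep '{"xyz": [[10,-40,-12],[27,-54,-10],[27,-54,-5],[27,-54,0],[27,-54,5]], "spin": [0,0,0,0,0]}' >/dev/null; python3 -m creep '{"xyz": [[27,-54,10],[13,-34,11],[0,0,0],[0,0,0]], "spin": [0,0,0,0]}' >/dev/null
python3 - <<'E'
from p import *
info();m=ctrl.camera_model('wrist')
I=cv2.cvtColor(ctrl.camera('wrist'),cv2.COLOR_RGB2BGR);cv2.imwrite('pics/w20.png',I)
import json;json.dump({k:np.array(v).tolist() for k,v in m.items()},open('w20.json','w'))
E
```

```text
t 27.82 p [0.5243 0.0109 0.2639] q [-0.1  -0.03  1.88  0.16  0.81  1.3 ] tilt 28.55 az 7.72 y [ 0.093 -0.995 -0.023] F [-0.1 -0.1  0. ] w 0.0401
```

View pics/w20.png

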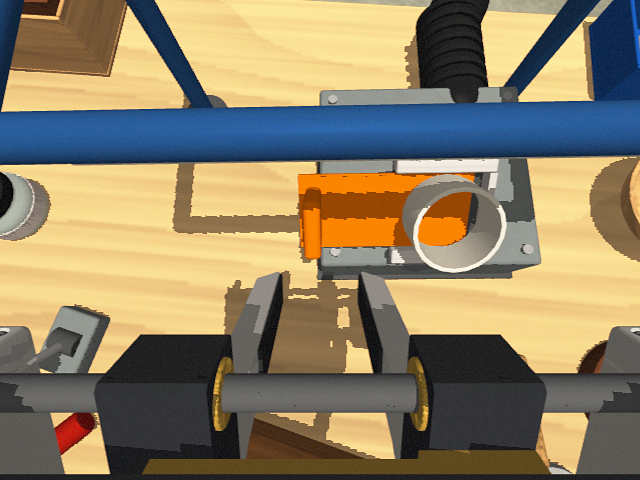

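The wrist view shows the tab edge-on at column 313 (rows 189–258), the plate to its right, the open port mouth at (459,230) and the switch at (75,335).

Run:
```python
from p import *
import json
m=json.load(open('w20.json'));D=des();z=-D[:,2];x=D[:,0];y=-D[:,1];mouth=np.array([.596,-.0874,.163])
print('mouth',proj(m,mouth).round(1))
for s in(-.03,-.04,-.05,-.06):
    g=mouth+s*z+.105*y;q=lambda a,b,c:proj(m,g+a*z+b*x+c*y).round(0).tolist()
    print(s,g.round(4),'top f/b',q(.023,-.025,0),q(.023,.025,0),'top L/R',q(.023,0,.007),q(.023,0,-.007),'bot',q(-.028,-.025,0))
I=cv2.imread('pics/w20.png');cv2.imwrite('pics/w20c.png',cv2.resize(I[160:290,280:520],None,fx=3.3,fy=3.3,interpolation=2))
```

```text
mouth [459.6 230.7]
-0.03 [0.6032 0.0188 0.1384] top f/b [325.0, 257.0] [324.0, 198.0] top L/R [316.0, 228.0] [333.0, 228.0] bot [325.0, 234.0]
-0.04 [0.6089 0.0193 0.1302] top f/b [325.0, 252.0] [324.0, 195.0] top L/R [316.0, 224.0] [333.0, 224.0] bot [325.0, 230.0]
-0.05 [0.6146 0.0198 0.122 ] top f/b [325.0, 247.0] [324.0, 191.0] top L/R [316.0, 220.0] [333.0, 220.0] bot [325.0, 226.0]
-0.06 [0.6203 0.0204 0.1139] top f/b [325.0, 242.0] [324.0, 188.0] top L/R [317.0, 216.0] [333.0, 216.0] bot [325.0, 223.0]
```

View pics/w20c.png

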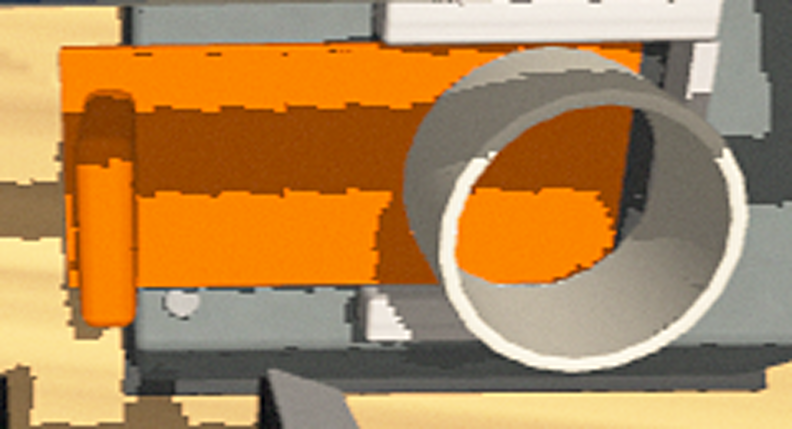

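Mouth prediction and picture agree. The tab stands about 115 mm off the axis, 10 mm beyond the shut value, so the gate is probably slightly open already; I'll drive it to its stop anyway. The wrist camera sits 80 mm out on the bar's side, so I back off and spin half a turn to put it on the robot's side before entering.

```bash
python3 -m creep '{"xyz": [[-50,0,-20],[-50,0,-20],[0,0,0],[0,0,0],[0,0,0]], "spin": [0,0,-0.18,-0.18,-0.18]}' >/dev/null; for i in 1; do :; done; python3 -m creep '{"xyz": [[0,0,0],[0,0,0],[0,0,0],[0,0,0],[0,0,0]], "spin": [-0.18,-0.18,-0.18,-0.18,-0.18]}' >/dev/null; python3 -c "
from p import *
info()"
```

```text
t 29.12 p [0.4178 0.0005 0.252 ] q [-0.17 -0.3   2.13  0.2   0.83 -0.23] tilt 28.65 az 7.54 y [ 0.88  -0.056  0.472] F [-0.8  0.5 -0.2] w 0.04
```

```bash
python3 -m creep '{"xyz": [[0,0,0],[0,0,0],[0,0,0],[0,0,0],[0,0,0]], "spin": [-0.18,-0.18,-0.18,-0.18,-0.18]}' >/dev/null; python3 -m creep '{"xyz": [[0,0,0],[0,0,0],[0,0,0],[0,0,0]], "spin": [-0.18,-0.18,-0.18,-0.18]}' >/dev/null; python3 -c "
from p import *
info();p,R,o=st();print(Ro.from_matrix(R.T@des(28.7,np.deg2rad(7.0),1)).as_rotvec())"
```

```text
t 30.25 p [0.4178 0.0005 0.2521] q [-0.17 -0.3   2.13  0.2   0.83 -1.85] tilt 28.66 az 7.54 y [-0.024  0.998  0.059] F [-0.  -0.4 -0.5] w 0.0398
[ 0.0045 -0.001  -0.1143]
```

```bash
python3 -m creep '{"xyz": [[0,0,0],[0,0,0]], "spin": [-0.08,0]}' >/dev/null
python3 - <<'E'
from p import *
info();D=des();z=-D[:,2];x=D[:,0];y=-D[:,1]
g=np.array([.6023,.0288,.1384]);gp=g+.004*z-.008*x
p,R,o=st();T=gp-.003*R[:,2];print('T',T)
to(T-.09*R[:,2]);to(T)
E
```

```text
t 30.5 p [0.4179 0.0007 0.2521] q [-0.17 -0.29  2.13  0.2   0.83 -1.92] tilt 28.65 az 7.57 y [-0.089  0.996  0.024] F [0.5 0.7 0.5] w 0.0402
T [0.5921 0.0278 0.1397]
tool mm [-100.5    8.9   93.1] len 137.3
tool mm [-100.5    8.9  183.1] len 209.1
```

```bash
python3 -m creep '{"xyz": [[-40,4,20],[-40,4,36],[-20,1,37],[0,0,0],[0,0,0]], "spin": [0,0,0,0,0]}' >/dev/null
python3 - <<'E'
from p import *
m=ctrl.camera_model('wrist');info();to([.5921,.0278,.1397])
I=cv2.cvtColor(ctrl.camera('wrist'),cv2.COLOR_RGB2BGR);cv2.imwrite('pics/w21.png',I)
D=des();z=-D[:,2];x=D[:,0];y=-D[:,1];g=np.array([.6023,.0288,.1384])
q=lambda a,b,c:proj(m,g+a*z+b*x+c*y).round(0).tolist()
print('top front L/R',q(.023,-.025,.007),q(.023,-.025,-.007),'bottom front',q(-.028,-.025,.007),q(-.028,-.025,-.007),'top back',q(.023,.025,0))
E
```

```text
t 31.12 p [0.5485 0.0227 0.219 ] q [-0.07  0.07  1.89  0.15  0.7  -1.81] tilt 28.65 az 7.62 y [-0.089  0.996  0.024] F [-0.9 -0.2  0.7] w 0.0403
tool mm [-0.6 -0.7 90.6] len 90.6
top front L/R [327.0, 227.0] [306.0, 228.0] bottom front [325.0, 219.0] [307.0, 219.0] top back [318.0, 300.0]
```

View pics/w21.png

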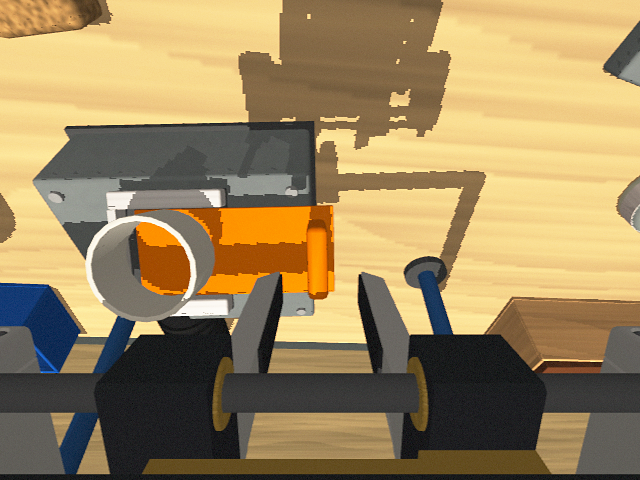

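The tab is at columns 307–327, rows 217–299, as predicted. Advancing and gripping.

```bash
python3 -m creep '{"xyz": [[0,0,35],[0,0,35],[0,0,14],[0,0,6],[0,0,0]], "spin": [0,0,0,0,0]}'
python3 - <<'E'
from p import *
info();to([.5921,.0278,.1397])
cv2.imwrite('pics/w22.png',cv2.cvtColor(ctrl.camera('wrist'),cv2.COLOR_RGB2BGR))
E
```

```text
time_s: 31.8
ee_pos: [0.5917, 0.0288, 0.1406]
eef_rot: [3.115, 0.501, -3.064]
force: [-0.5, -0.7, -0.7]
grip_width: 0.0399
t 31.8 p [0.5917 0.0288 0.1406] q [-0.05  0.27  1.86  0.18  0.53 -1.84] tilt 28.72 az 7.63 y [-0.091  0.996  0.023] F [-0.5 -0.7 -0.7] w 0.0399
tool mm [ 0.2 -1.1  0.9] len 1.4
```

View pics/w22.png

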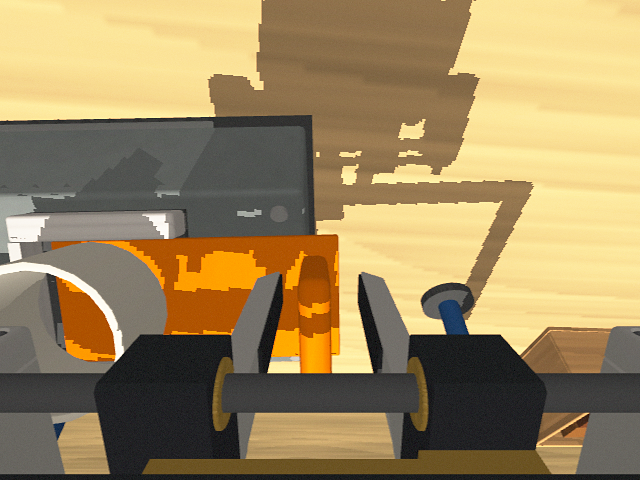

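```bash
python3 -m creep '{"xyz": [[0,0,0],[0,0,0],[0,0,0],[0,0,0]], "spin": [0,0,0,0]}' 8 15; python3 -c "
from p import *
info();p,R,o=st();print((R.T@[-10*np.sin(YAW),10*np.cos(YAW),0]).round(2))"
```

```text
time_s: 32.35
ee_pos: [0.5918, 0.0287, 0.1401]
eef_rot: [3.116, 0.5, -3.063]
force: [-3.3, -2.2, 4.0]
grip_width: 0.0141
t 32.35 p [0.5918 0.0287 0.1401] q [-0.05  0.27  1.86  0.17  0.53 -1.84] tilt 28.69 az 7.6 y [-0.091  0.996  0.023] F [-3.3 -2.2  4. ] w 0.0141
[ 0.14 10.    0.18]
```

```bash
python3 -m creep '{"xyz": [[0,6,0],[0,10,0.2],[0.2,10,0.2],[0,10,0.2],[0.2,8,0.2]], "spin": [0,0,0,0,0]}'; python3 -m creep '{"xyz": [[0.2,6,0.2],[0,0,0]], "spin": [0,0]}'
```

```text
time_s: 32.98
ee_pos: [0.5875, 0.0729, 0.1401]
eef_rot: [3.116, 0.499, -3.063]
force: [-8.1, -3.7, 9.0]
grip_width: 0.0143
time_s: 33.22
ee_pos: [0.5868, 0.0793, 0.14]
eef_rot: [3.115, 0.499, -3.063]
force: [-9.0, 2.1, 8.1]
grip_width: 0.0146
```

```bash
python3 -m creep '{"xyz": [[0.1,5,0.1],[0,0,0]], "spin": [0,0]}'; python3 -m creep '{"xyz": [[0.1,4,0.1],[0,0,0]], "spin": [0,0]}'
```

```text
time_s: 33.48
ee_pos: [0.5864, 0.0841, 0.14]
eef_rot: [3.115, 0.499, -3.063]
force: [-9.6, 0.5, 8.8]
grip_width: 0.0143
time_s: 33.72
ee_pos: [0.5862, 0.0865, 0.14]
eef_rot: [3.117, 0.499, -3.063]
force: [-7.8, -14.3, 8.7]
grip_width: 0.0145
```

```bash
python3 -m creep '{"xyz": [[0.1,3,0.1],[0,0,0]], "spin": [0,0]}'
```

```text
time_s: 33.98
ee_pos: [0.5861, 0.0879, 0.14]
eef_rot: [3.119, 0.5, -3.064]
force: [-7.7, -31.8, 10.0]
grip_width: 0.0171
```

The force rose to 32 N at the stop, after 58 mm of travel. Relaxing, opening and retreating to check.

```bash
python3 -m creep '{"xyz": [[0,-1,0],[0,0,0],[0,0,0],[0,0,0]], "spin": [0,0,0,0]}' 40; python3 -m creep '{"xyz": [[0,0,-10],[0,0,-40],[0,0,-50],[0,0,-40],[0,0,0]], "spin": [0,0,0,0,0]}'
python3 - <<'E'
from p import *
m=ctrl.camera_model('wrist');info()
I=cv2.cvtColor(ctrl.camera('wrist'),cv2.COLOR_RGB2BGR);cv2.imwrite('pics/w23.png',I)
D=des();z=-D[:,2];x=D[:,0];y=-D[:,1];mouth=np.array([.596,-.0874,.163]);print('mouth',proj(m,mouth))
for yy in(.165,.175,.185):
    g=mouth-.03*z+yy*y
    q=lambda a,b,c:proj(m,g+a*z+b*x+c*y).round(0).tolist()
    print(yy,'top front L/R',q(.023,-.025,.007),q(.023,-.025,-.007),'top back',q(.023,.025,.007),q(.023,.025,-.007))
E
```

```text
time_s: 34.48
ee_pos: [0.5859, 0.09, 0.1395]
eef_rot: [3.115, 0.499, -3.063]
force: [-0.0, -0.0, 0.2]
grip_width: 0.0397
time_s: 35.1
ee_pos: [0.5193, 0.0808, 0.266]
eef_rot: [3.115, 0.505, -3.063]
force: [-0.1, -0.7, -0.7]
grip_width: 0.0399
t 35.1 p [0.5193 0.0808 0.266 ] q [ 0.07 -0.04  1.88  0.04  0.79 -1.61] tilt 28.99 az 7.62 y [-0.091  0.996  0.023] F [-0.1 -0.7 -0.7] w 0.0399
mouth [ 92.3744 244.6444]
0.165 top front L/R [311.0, 208.0] [294.0, 208.0] top back [312.0, 269.0] [295.0, 269.0]
0.175 top front L/R [324.0, 208.0] [306.0, 208.0] top back [324.0, 269.0] [307.0, 269.0]
0.185 top front L/R [336.0, 208.0] [319.0, 208.0] top back [337.0, 268.0] [320.0, 269.0]
```

View pics/w23.png

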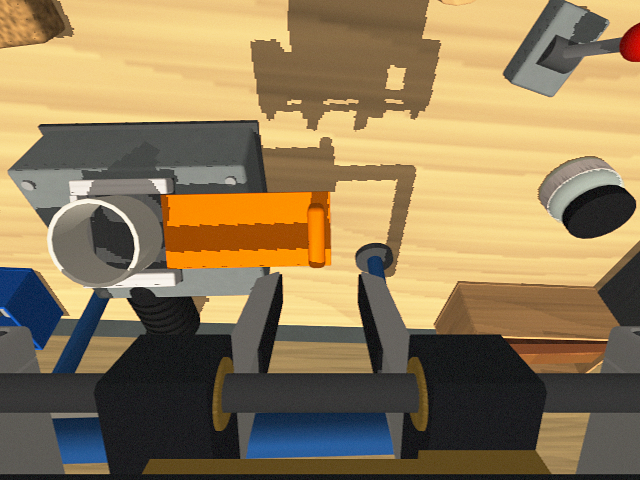

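The tab is now at columns 307–326, which matches 175 mm from the port axis (70 mm open), and the mouth shows no plate. Now the switch: retreat and get it into view.

```bash
python3 -c "
from p import *
to([.40,.08,.29]);to([.39,.27,.28])"
```

```text
tool mm [ 91.7  10.7 -80. ] len 122.2
tool mm [ 92.3 200.5 -63.8] len 229.8
```

```bash
python3 -m creep '{"xyz": [[40,5,-38],[32,35,-26],[20,55,0],[0,56,0],[0,50,0]], "spin": [0,0,0,0,0]}' 0 >/dev/null; python3 -m creep '{"xyz": [[0,0,0],[0,0,0]], "spin": [0,0]}' >/dev/null
python3 - <<'E'
from p import *
m=ctrl.camera_model('wrist');info()
I=cv2.cvtColor(ctrl.camera('wrist'),cv2.COLOR_RGB2BGR);cv2.imwrite('pics/w24.png',I)
import json;json.dump({k:np.array(v).tolist() for k,v in m.items()},open('w24.json','w'))
E
```

```text
t 36.02 p [0.3902 0.2702 0.2781] q [ 0.65 -0.13  1.94 -0.31  0.91 -0.87] tilt 28.55 az 7.57 y [-0.091  0.996  0.022] F [-0.4 -0.1 -0.6] w 0.0006
```

View pics/w24.png

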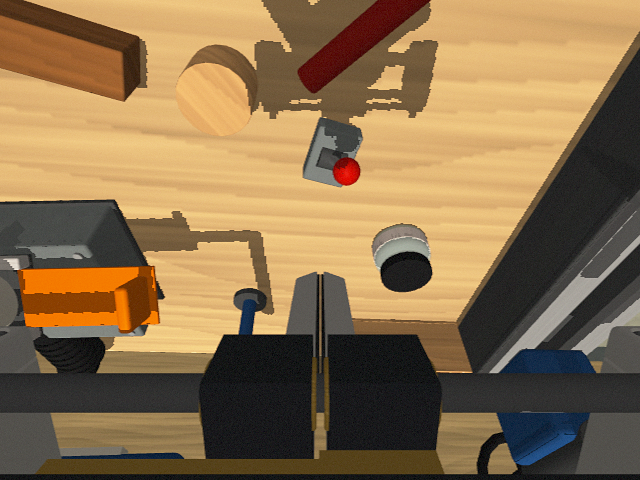

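The knob is at (346,171), the block spans about (304–362, 118–187), with the red gouge handle above at (310,85) and the wax jar at (403,258).

Run:
```python
from p import *
import json
m=json.load(open('w24.json'));I=cv2.imread('pics/w24.png');mt=ctrl.camera_model('top');ms=ctrl.camera_model('scene')
b,mk=blobs(I,(0,150,90),(6,255,255),100,(320,140,380,200));print(b)
c=max(cv2.findContours(mk,0,2)[0],key=cv2.contourArea);u,r=cv2.minEnclosingCircle(c);print(u,r)
print('knob z',onz(m,u,.092),tri([ray(m,u),ray(mt,(199.4,249.5)),ray(ms,(410.3,200.6))]))
for p in((321,119),(361,131),(304,179),(344,187)): print('corner',p,onz(m,p,.025))
cv2.imwrite('pics/w24c.png',cv2.resize(I[60:220,270:400],None,fx=4,fy=3.7,interpolation=2))
```

```text
[([333, 157, 27, 29, 571], [346.1, 171.2])]
(346.24774169921875, 170.99099731445312) 14.011305809020996
knob z [0.4379 0.3052 0.092 ] (array([0.4349, 0.3045, 0.0972]), [0.0004181172175874623, 0.0009741673428695739, 0.001203105411460196])
corner (321, 119) [0.4212 0.2814 0.025 ]
corner (361, 131) [0.4313 0.325  0.025 ]
corner (304, 179) [0.4974 0.2685 0.025 ]
corner (344, 187) [0.5054 0.3171 0.025 ]
```

View pics/w24c.png

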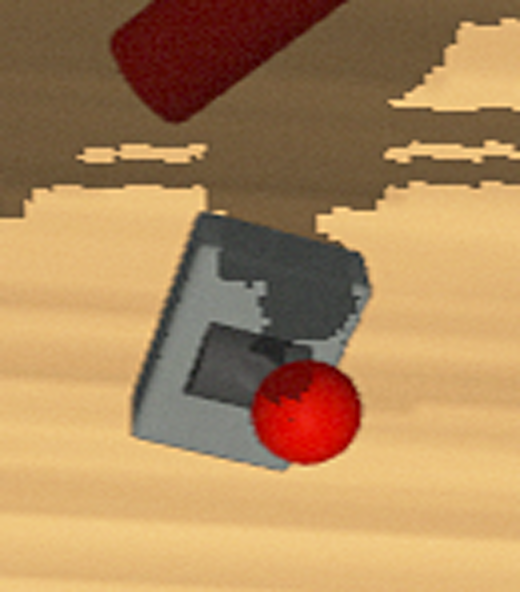

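```bash
python3 -c "
from p import *
to([.3886,.3100,.106]);p,R,o=st();print((R.T@[9.85,-1.74,0]).round(2))"
```

```text
tool mm [ 81.2  36.4 153.1] len 177.1
[-8.51 -2.62  4.56]
```

```bash
python3 -m creep '{"xyz": [[20,10,35],[24,10,45],[24,10,45],[13,6.4,28],[0,0,0]], "spin": [0,0,0,0,0]}'
python3 - <<'E'
from p import *
info();to([.3886,.3100,.106])
cv2.imwrite('pics/w25.png',cv2.cvtColor(ctrl.camera('wrist'),cv2.COLOR_RGB2BGR))
E
```

```text
time_s: 36.7
ee_pos: [0.3886, 0.3094, 0.1053]
eef_rot: [3.118, 0.496, -3.064]
force: [-0.7, -0.4, -0.7]
grip_width: 0.0005
t 36.7 p [0.3886 0.3094 0.1053] q [ 0.73  0.18  2.07 -0.56  0.54 -0.49] tilt 28.46 az 7.31 y [-0.089  0.996  0.021] F [-0.7 -0.4 -0.7] w 0.0005
tool mm [-0.4  0.6 -0.6] len 1.0
```

View pics/w25.png

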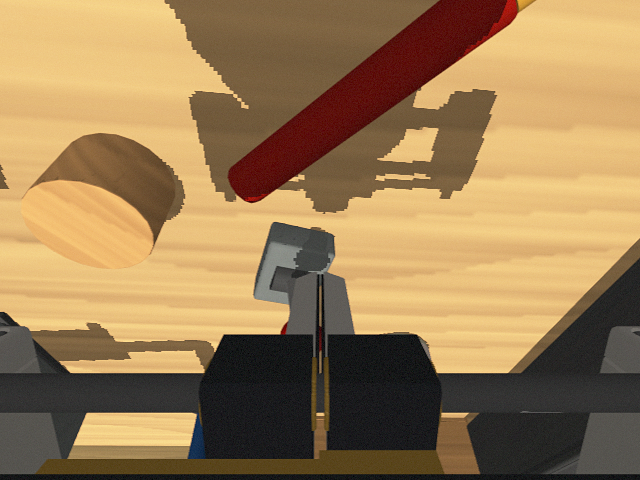

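The knob peeks out behind the fingers at (287,328), so they stand between it and the robot. Pushing.

```bash
python3 -m creep '{"xyz": [[-8.5,-2.6,4.6],[-8.5,-2.6,4.6],[-8.5,-2.6,4.6],[-8.5,-2.6,4.6]], "spin": [0,0,0,0]}'; python3 -m creep '{"xyz": [[-8.5,-2.6,4.6],[-8.5,-2.6,4.6],[0,0,0]], "spin": [0,0,0]}'
python3 - <<'E'
from p import *
info()
cv2.imwrite('pics/w26.png',cv2.cvtColor(ctrl.camera('wrist'),cv2.COLOR_RGB2BGR))
a=cv2.cvtColor(ctrl.camera('scene'),cv2.COLOR_RGB2BGR)[160:280,350:510];cv2.imwrite('pics/s26.png',cv2.resize(a,None,fx=4,fy=4,interpolation=2))
E
```

```text
time_s: 37.25
ee_pos: [0.4291, 0.3038, 0.1072]
eef_rot: [3.115, 0.5, -3.064]
force: [-1.0, 1.4, 0.3]
grip_width: 0.0007
time_s: 37.62
ee_pos: [0.4486, 0.3004, 0.1067]
eef_rot: [3.115, 0.5, -3.064]
force: [-0.3, -0.9, 0.2]
grip_width: 0.0004
t 37.62 p [0.4486 0.3004 0.1067] q [ 0.63  0.25  1.98 -0.48  0.51 -0.65] tilt 28.66 az 7.61 y [-0.09   0.996  0.023] F [-0.3 -0.9  0.2] w 0.0004
```

View pics/s26.png

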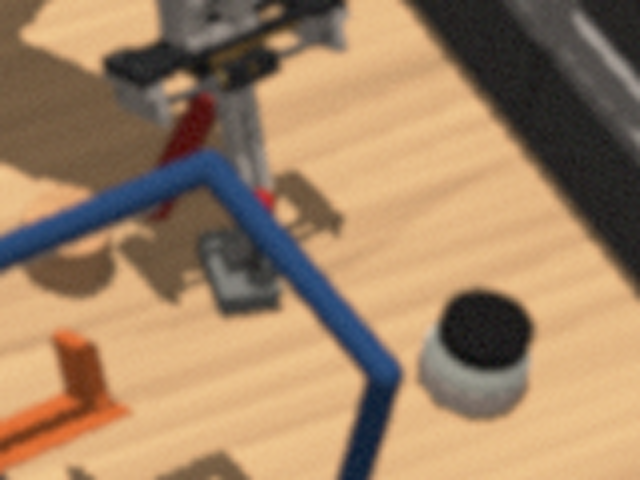

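```bash
python3 -m creep '{"xyz": [[-6.8,-2.1,3.7],[-6.8,-2.1,3.7]], "spin": [0,0]}'; python3 -m creep '{"xyz": [[-4.3,-1.3,2.3],[-4.3,-1.3,2.3],[0,0,0]], "spin": [0,0,0]}'
```

```text
time_s: 37.98
ee_pos: [0.4641, 0.2978, 0.1067]
eef_rot: [3.115, 0.499, -3.063]
force: [-0.6, -0.2, -0.3]
grip_width: 0.0006
time_s: 38.35
ee_pos: [0.4741, 0.2961, 0.1069]
eef_rot: [3.115, 0.5, -3.064]
force: [-0.5, -0.3, -0.2]
grip_width: 0.0007
```

```bash
python3 -m creep '{"xyz": [[-3.4,-1,1.8],[-3.4,-1,1.8],[0,0,0]], "spin": [0,0,0]}'; python3 -m creep '{"xyz": [[-2.6,-0.8,1.4],[0,0,0]], "spin": [0,0]}'
python3 - <<'E'
from p import *
info();m=ctrl.camera_model('wrist')
cv2.imwrite('pics/w27.png',cv2.cvtColor(ctrl.camera('wrist'),cv2.COLOR_RGB2BGR))
a=cv2.cvtColor(ctrl.camera('scene'),cv2.COLOR_RGB2BGR)[160:280,350:510];cv2.imwrite('pics/s27.png',cv2.resize(a,None,fx=4,fy=4,interpolation=2))
E
```

```text
time_s: 38.72
ee_pos: [0.4785, 0.2955, 0.1059]
eef_rot: [3.115, 0.495, -3.063]
force: [-41.2, 6.6, 18.4]
grip_width: 0.0004
time_s: 38.98
ee_pos: [0.4797, 0.2954, 0.1056]
eef_rot: [3.116, 0.492, -3.062]
force: [-67.4, 7.9, 31.9]
grip_width: 0.0005
t 38.98 p [0.4797 0.2954 0.1056] q [ 0.58  0.3   1.92 -0.43  0.51 -0.75] tilt 28.22 az 7.7 y [-0.092  0.996  0.023] F [-67.4   7.9  31.9] w 0.0005
```

View pics/s27.png

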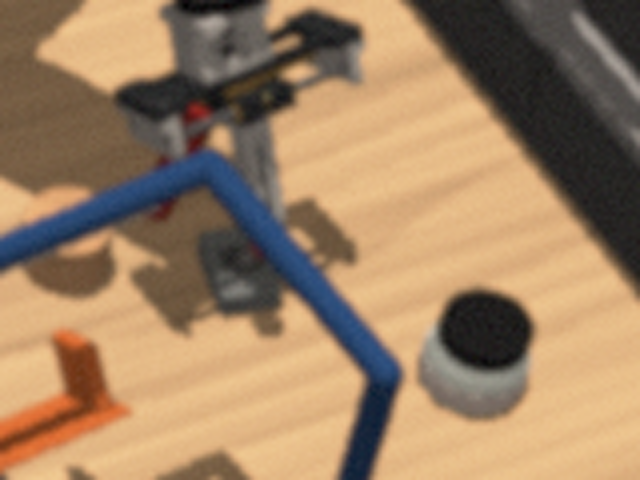

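View pics/w27.png

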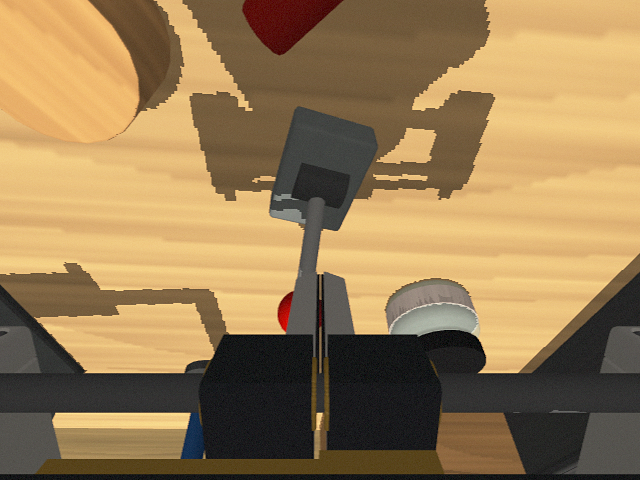

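The lever is against its stop (the force climbed to about 75 N, more than I wanted). Backing off and checking.

```bash
python3 -m creep '{"xyz": [[8.5,2.6,-4.6]], "spin": [0]}'; python3 -m creep '{"xyz": [[20,5,-25],[35,0,-45],[35,0,-45],[0,0,0]], "spin": [0,0,0,0]}'
python3 - <<'E'
from p import *
m=ctrl.camera_model('wrist');info()
I=cv2.cvtColor(ctrl.camera('wrist'),cv2.COLOR_RGB2BGR);cv2.imwrite('pics/w28.png',I)
S=cv2.cvtColor(ctrl.camera('scene'),cv2.COLOR_RGB2BGR);cv2.imwrite('pics/s28.png',S)
b,mk=blobs(I,(0,150,90),(6,255,255),60);print(b)
import json;json.dump({k:np.array(v).tolist() for k,v in m.items()},open('w28.json','w'))
E
```

```text
time_s: 39.2
ee_pos: [0.4736, 0.2966, 0.1068]
eef_rot: [3.115, 0.499, -3.062]
force: [0.6, 1.0, -0.5]
grip_width: 0.0003
time_s: 39.7
ee_pos: [0.3394, 0.2881, 0.1668]
eef_rot: [3.112, 0.503, -3.062]
force: [-0.1, 0.5, -0.2]
grip_width: 0.0007
t 39.7 p [0.3394 0.2881 0.1668] q [ 0.78 -0.04  2.14 -0.47  0.69 -0.56] tilt 28.84 az 8.05 y [-0.093  0.995  0.026] F [-0.1  0.5 -0.2] w 0.0007
[([402, 45, 72, 46, 1307], [440.4, 69.5]), ([375, 108, 52, 31, 576], [400.5, 121.1]), ([270, 159, 46, 44, 1249], [292.0, 181.0])]
```

View pics/w28.png

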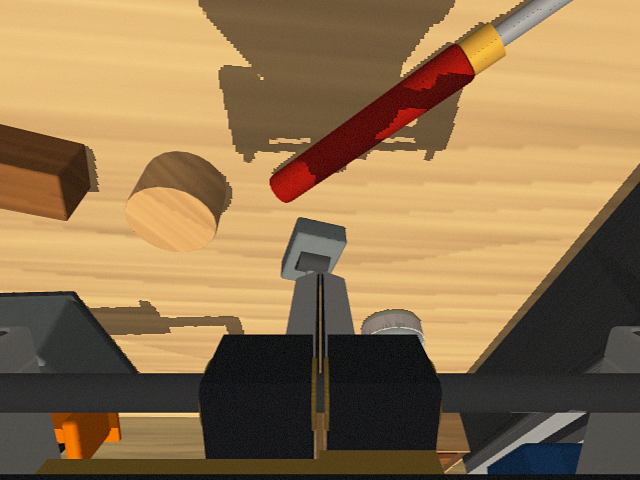

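View pics/s28.png

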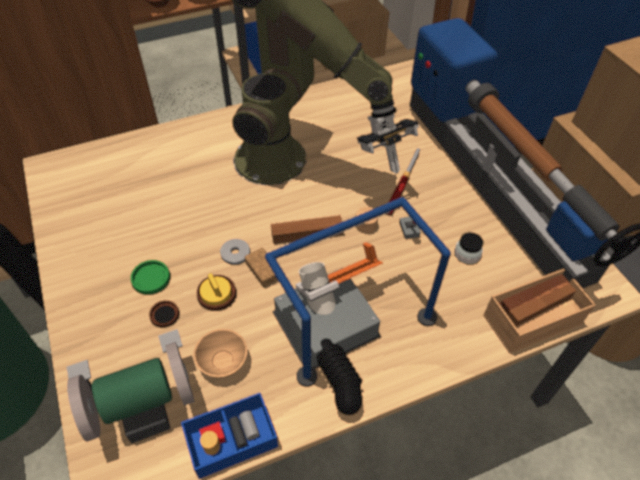

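The knob is hidden behind the bar and the fingers here. I'll lift and look from the top and wrist cameras.

```bash
python3 -m creep '{"xyz": [[0,50,-40],[0,50,-40],[0,50,-40],[0,0,0]], "spin": [0,0,0,0]}' >/dev/null
python3 - <<'E'
from p import *
m=ctrl.camera_model('wrist');info()
I=cv2.cvtColor(ctrl.camera('wrist'),cv2.COLOR_RGB2BGR);cv2.imwrite('pics/w29.png',I)
T=cv2.cvtColor(ctrl.camera('top'),cv2.COLOR_RGB2BGR);cv2.imwrite('pics/t29.png',T)
import json;json.dump({k:np.array(v).tolist() for k,v in m.items()},open('w29.json','w'))
print(blobs(I,(0,150,90),(6,255,255),60)[0]);print(blobs(T,(0,150,70),(6,255,255),8,(150,200,260,300))[0])
E
```

```text
t 40.3 p [0.2718 0.4288 0.272 ] q [ 1.13  0.04  1.79 -0.48  1.07 -0.35] tilt 28.72 az 7.98 y [-0.093  0.995  0.025] F [ 0.6 -0.8 -1.8] w 0.0005
[([153, 71, 119, 113, 3691], [210.2, 130.3]), ([175, 280, 21, 21, 328], [185.1, 290.4])]
[([202, 223, 8, 8, 51], [205.3, 226.5]), ([181, 264, 39, 36, 352], [199.7, 281.9])]
```

View pics/w29.png

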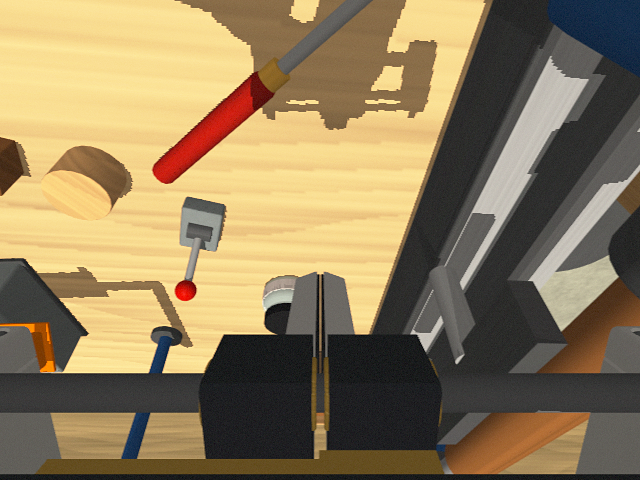

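View pics/t29.png

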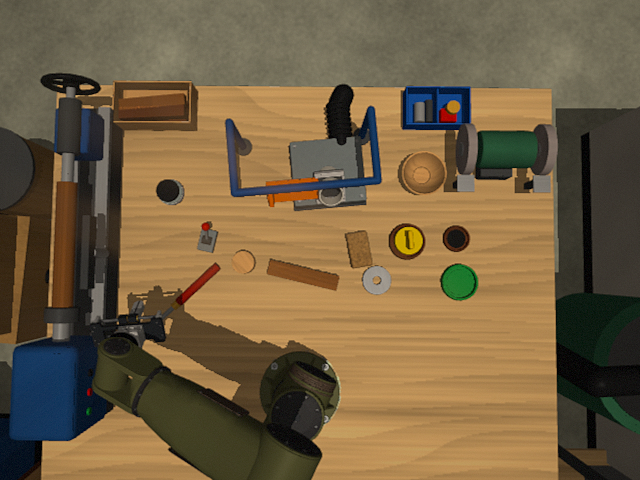

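Lever: the knob has swung to the far side (top view (205,226), before (199,250)). The gate is open and the cap is in its dish. But the top view also shows that the wooden blank has turned: the cap must have caught it when I lifted away from in front of the box. I'll measure its old and new pose and push it back.

```bash
cat > blank.py <<'E'
from p import *
def pose(f,show=False):
    T=cv2.imread(f);h=cv2.cvtColor(T,cv2.COLOR_BGR2HSV);mt=ctrl.camera_model('top')
    mk=cv2.inRange(h,np.array((4,110,60)),np.array((16,255,160)));z=np.zeros_like(mk);z[245:310,255:347]=mk[245:310,255:347];z=cv2.morphologyEx(z,cv2.MORPH_OPEN,np.ones((3,3)))
    c=max(cv2.findContours(z,0,2)[0],key=cv2.contourArea);r=cv2.minAreaRect(c);b=cv2.boxPoints(r)
    W=np.array([onz(mt,q,.046) for q in b])[:,:2];c=W.mean(0)
    e=[W[1]-W[0],W[2]-W[1]];l=max(e,key=np.linalg.norm);l=l*np.sign(l[1]);
    print(f,'px',r,'ctr',c,'len',np.linalg.norm(e[0]).round(3),np.linalg.norm(e[1]).round(3),'yaw deg',np.degrees(np.arctan2(-l[0],l[1])).round(2));return c,l/np.linalg.norm(l)
if __name__=='__main__':
    pose('pics/top0.png');c,l=pose('pics/t29.png');print('ends',c+.11*l,c-.11*l)
    for f in('top0','t29'): 
        I=cv2.imread(f'pics/{f}.png')
        for n,lo,hi,bx in(('sander/..',(10,60,60),(18,200,255),None),): pass
    a=cv2.imread('pics/top0.png')[150:310,140:490];b=cv2.imread('pics/t29.png')[150:310,140:490];cv2.imwrite('pics/cmp2.png',cv2.resize(np.vstack([a,b]),None,fx=1.8,fy=1.8))
E
python3 blank.py
```

```text
pics/top0.png px ((300.77435302734375, 265.9695129394531), (15.570847511291504, 71.55963134765625), 83.6598129272461) ctr [0.3891 0.0002] len 0.221 0.048 yaw deg 6.91
pics/t29.png px ((302.76226806640625, 274.38525390625), (72.09012603759766, 16.31905174255371), 13.240520477294922) ctr [ 0.3633 -0.0061] len 0.05 0.222 yaw deg -12.63
ends [0.3874 0.1012] [ 0.3393 -0.1134]
```

View pics/cmp2.png

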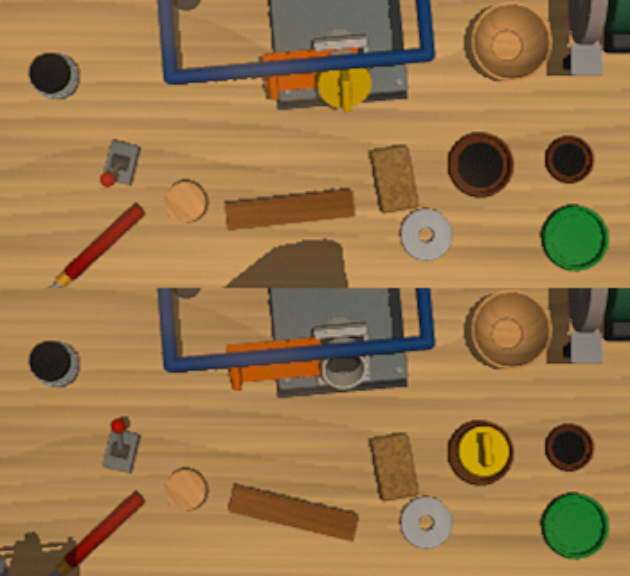

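Only the blank changed: from centre (0.389, 0.000), yaw 6.9° to (0.363, -0.006), yaw -12.6°. I'll push it back from the robot's side at about 62 mm right of its middle. The jaws stay fully open and are turned so the lower finger stands behind the blank while the other passes above it.

```bash
python3 -c "
from p import *
to([.37,-.02,.26])"
```

```text
tool mm [ -49.9 -452.8   26.9] len 456.3
```

```bash
python3 -m creep '{"xyz": [[-6,-56,0],[-6,-56,0],[-6,-57,4],[-6,-57,4],[-6,-57,4]], "spin": [0,0,0,0,0]}' 94 >/dev/null; python3 -m creep '{"xyz": [[-6,-57,4],[-6,-57,4],[-6,-55,4],[0,0,0],[0,0,0]], "spin": [0,0,0,0.17,0.18]}' >/dev/null; python3 -m creep '{"xyz": [[0,0,0],[0,0,0],[0,0,0],[0,0,0],[0,0,0]], "spin": [0.18,0.18,0.18,0.18,0.18]}' >/dev/null; python3 -c "
from p import *
info();p,R,o=st();print(R.round(3))"
```

```text
t 42.27 p [0.3601 0.013  0.2612] q [-0.16 -0.47  2.22  0.17  0.93 -0.63] tilt 28.09 az 7.54 y [0.81  0.372 0.454] F [-0.  -0.4 -0.1] w 0.0941
[[-0.356  0.81   0.467]
 [ 0.926  0.372  0.062]
 [-0.123  0.454 -0.882]]
```

```bash
python3 -m creep '{"xyz": [[0,0,0],[0,0,0],[0,0,0]], "spin": [0.14,0.12,0]}' >/dev/null; python3 -c "
from p import *
info();p,R,o=st();print(R.round(3));off=R@[0,-.047,.022];print('off',off);T=np.array([.320,-.063,.011])-off;print(T);to(T+[.0,0,.06]);to(T);print((R.T@[10,0,0]).round(2),(R.T@[0,0,-10]).round(2))"
```

```text
t 42.65 p [0.3602 0.0132 0.2615] q [-0.16 -0.47  2.22  0.17  0.93 -0.37] tilt 28.11 az 7.57 y [0.873 0.128 0.471] F [-0.4 -0.3  0.5] w 0.0939
[[-0.142  0.873  0.467]
 [ 0.99   0.128  0.062]
 [-0.006  0.471 -0.882]]
off [-0.0307 -0.0046 -0.0415]
[ 0.3507 -0.0584  0.0525]
tool mm [-68.7 -87.6 122.5] len 165.5
tool mm [ -68.3 -115.8  175.5] len 221.1
[-1.42  8.73  4.67] [ 0.06 -4.71  8.82]
```

```bash
python3 -m creep '{"xyz": [[-23,-29,41],[-23,-29,41],[-23,-30,41],[0,-12,22],[0,0,0]], "spin": [0,0,0,0,0]}'; python3 -c "
from p import *
info();p,R,o=st();T=np.array([.3507,-.0584,.0525]);to(T)
cv2.imwrite('pics/w30.png',cv2.cvtColor(ctrl.camera('wrist'),cv2.COLOR_RGB2BGR))
cv2.imwrite('pics/s30.png',cv2.resize(cv2.cvtColor(ctrl.camera('scene'),cv2.COLOR_RGB2BGR)[150:300,200:400],None,fx=3.5,fy=3.5))"
```

```text
time_s: 43.28
ee_pos: [0.3498, -0.058, 0.0863]
eef_rot: [2.654, 0.004, 1.715]
force: [0.9, 1.2, 0.1]
grip_width: 0.0943
t 43.27 p [ 0.3498 -0.058   0.0863] q [-0.46 -0.13  2.46  0.61  0.48 -1.1 ] tilt 27.96 az 7.84 y [0.874 0.129 0.469] F [0.9 1.2 0.1] w 0.0943
tool mm [ -0.4 -15.1  30.2] len 33.8
```

View pics/w30.png

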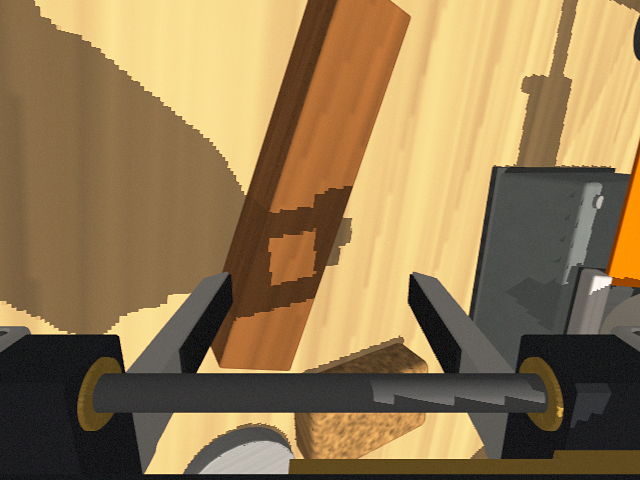

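View pics/s30.png

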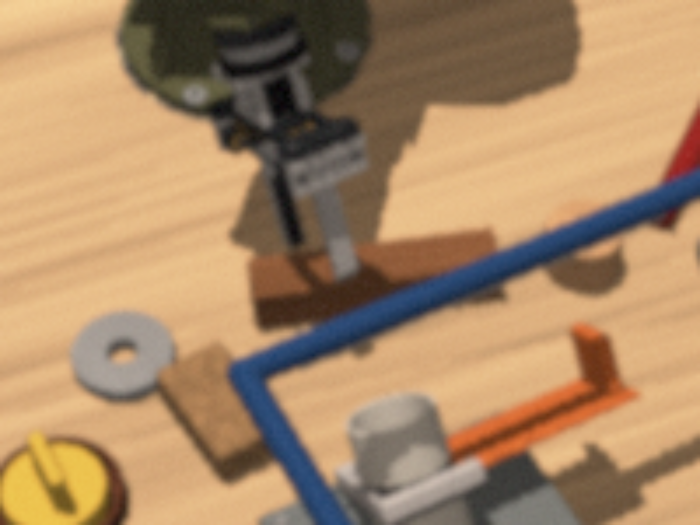

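```bash
python3 -m creep '{"xyz": [[0.6,-4.4,-2.3],[0,0,0]], "spin": [0,0]}'; python3 -m creep '{"xyz": [[0,-4.7,8.8],[0,-4.7,8.8],[0,0,0]], "spin": [0,0,0]}'; python3 -c "
from p import *
info();p,R,o=st();print('tip',p+R@[0,-.047,.022])"
```

```text
time_s: 43.62
ee_pos: [0.3463, -0.058, 0.0887]
eef_rot: [2.648, 0.007, 1.716]
force: [0.4, 0.2, 0.1]
grip_width: 0.094
time_s: 44.0
ee_pos: [0.3461, -0.0579, 0.068]
eef_rot: [2.65, 0.005, 1.716]
force: [-0.1, -0.7, -0.2]
grip_width: 0.094
t 44.0 p [ 0.3461 -0.0579  0.068 ] q [-0.46 -0.08  2.48  0.71  0.42 -1.22] tilt 28.18 az 7.75 y [0.872 0.129 0.472] F [-0.1 -0.7 -0.2] w 0.094
tip [ 0.3155 -0.0626  0.0264]
```

The tip stands behind the blank, 26 mm above the bench. Pushing forward.

```bash
python3 -m creep '{"xyz": [[-1.1,7,3.7],[-1.4,8.7,4.7],[-1.4,8.7,4.7],[-1.4,8.7,4.7],[-1.1,7,3.7]], "spin": [0,0,0,0,0]}'; python3 -m creep '{"xyz": [[-0.7,4.4,2.3],[0,0,0]], "spin": [0,0]}'
python3 - <<'E'
from p import *
info();p,R,o=st();print('tip',p+R@[0,-.047,.022])
cv2.imwrite('pics/t31.png',cv2.cvtColor(ctrl.camera('top'),cv2.COLOR_RGB2BGR))
cv2.imwrite('pics/w31.png',cv2.cvtColor(ctrl.camera('wrist'),cv2.COLOR_RGB2BGR))
T=cv2.imread('pics/t31.png');cv2.imwrite('pics/t31c.png',cv2.resize(T[200:330,220:420],None,fx=3.5,fy=3.5))
E
```

```text
time_s: 44.62
ee_pos: [0.3929, -0.0578, 0.068]
eef_rot: [2.65, 0.005, 1.715]
force: [-3.6, -0.7, 1.1]
grip_width: 0.0941
time_s: 44.88
ee_pos: [0.3974, -0.0578, 0.068]
eef_rot: [2.65, 0.005, 1.715]
force: [-0.9, 0.6, -0.3]
grip_width: 0.0941
t 44.88 p [ 0.3974 -0.0578  0.068 ] q [-0.38  0.04  2.36  0.68  0.38 -1.12] tilt 28.2 az 7.72 y [0.872 0.129 0.472] F [-0.9  0.6 -0.3] w 0.0941
tip [ 0.3667 -0.0625  0.0264]
```

View pics/t31c.png

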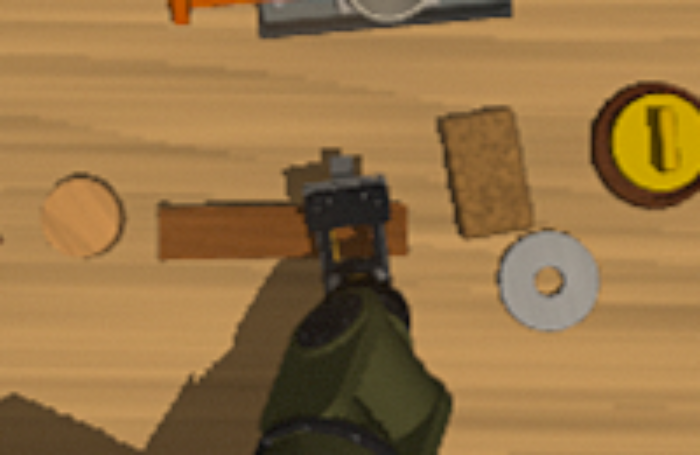

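View pics/w31.png

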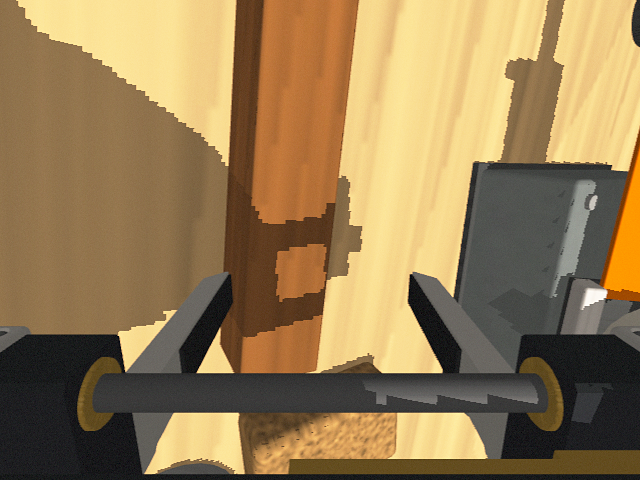

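The blank is nearly straight: its ends are at (265,266) and (337,265.5) in the top view, against (265,270) and (336,262) originally. So about 6.5° is missing and its centre is about right. I'll push once more near its right end.

```bash
python3 -c "
from p import *
p,R,o=st();print((R.T@[-8,0,0]).round(1),(R.T@[0,-38,0]).round(1),(R.T@[8,0,0]).round(1))"; python3 -m creep '{"xyz": [[1.1,-7,-3.7],[-37.6,-4.9,-2.3],[0,0,0]], "spin": [0,0,0]}'; python3 -m creep '{"xyz": [[-1.1,7,3.7],[-1.1,7,3.7],[-0.9,5.6,3],[0,0,0]], "spin": [0,0,0,0]}'
python3 - <<'E'
from p import *
info();p,R,o=st();print('tip',p+R@[0,-.047,.022])
T=cv2.cvtColor(ctrl.camera('top'),cv2.COLOR_RGB2BGR);cv2.imwrite('pics/t32.png',T);cv2.imwrite('pics/t32c.png',cv2.resize(T[200:330,220:420],None,fx=3.5,fy=3.5))
E
```

```text
[ 1.2 -7.  -3.7] [-37.6  -4.9  -2.4] [-1.2  7.   3.7]
time_s: 45.35
ee_pos: [0.3889, -0.0974, 0.0681]
eef_rot: [2.649, 0.006, 1.712]
force: [0.8, 0.7, -0.2]
grip_width: 0.094
time_s: 45.85
ee_pos: [0.4121, -0.0953, 0.068]
eef_rot: [2.65, 0.005, 1.716]
force: [-1.2, 0.5, -0.1]
grip_width: 0.0938
t 45.85 p [ 0.4121 -0.0953  0.068 ] q [-0.48  0.09  2.3   0.71  0.43 -1.23] tilt 28.19 az 7.78 y [0.872 0.13  0.472] F [-1.2  0.5 -0.1] w 0.0938
tip [ 0.3814 -0.1     0.0264]
```

View pics/t32c.png

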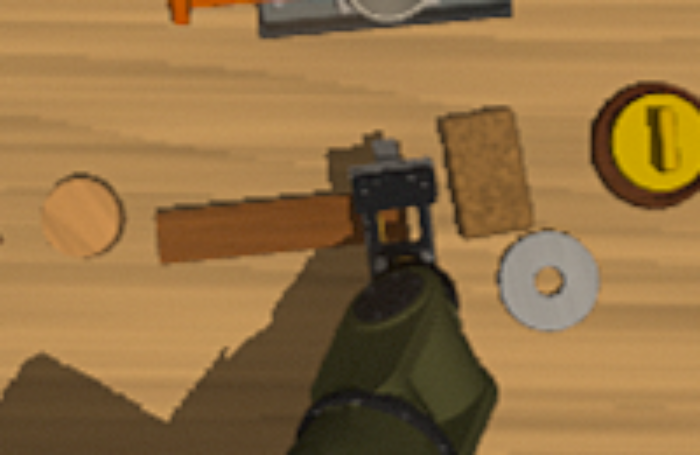

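```bash
python3 -m creep '{"xyz": [[-0.7,4.6,2.4],[0,0,0],[2.8,-17,-9],[0,-10,-30],[0,0,-50]], "spin": [0,0,0,0,0]}'; python3 -m creep '{"xyz": [[0,0,-50],[0,-20,-40]], "spin": [0,0]}' >/dev/null
python3 - <<'E'
from p import *
info()
T=cv2.cvtColor(ctrl.camera('top'),cv2.COLOR_RGB2BGR);cv2.imwrite('pics/t33.png',T);cv2.imwrite('pics/t33c.png',cv2.resize(T[200:330,220:420],None,fx=3.5,fy=3.5))
E
```

```text
time_s: 46.52
ee_pos: [0.3499, -0.1017, 0.1334]
eef_rot: [2.653, 0.003, 1.715]
force: [0.5, -0.2, 0.4]
grip_width: 0.0942
t 46.77 p [ 0.2911 -0.1103  0.2056] q [-0.8  -0.5   2.37  0.46  1.02 -1.14] tilt 28.27 az 7.51 y [0.871 0.131 0.474] F [ 0.4 -0.4  0.7] w 0.0941
```

View pics/t33c.png

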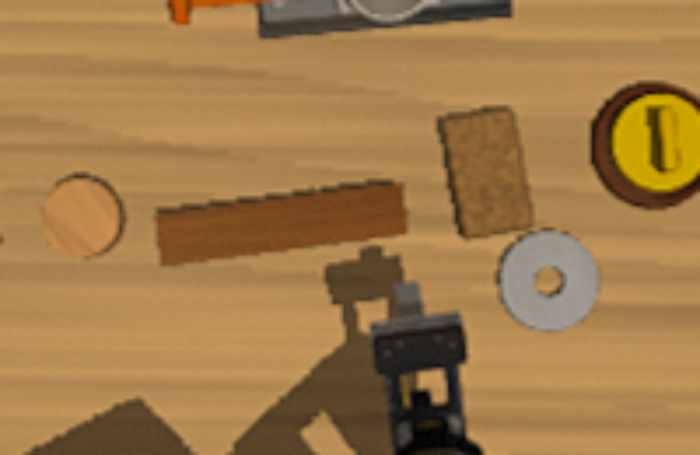

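```bash
python3 -c "
from blank import *
pose('pics/top0.png');pose('pics/t33.png')"
```

```text
pics/top0.png px ((300.77435302734375, 265.9695129394531), (15.570847511291504, 71.55963134765625), 83.6598129272461) ctr [0.3891 0.0002] len 0.221 0.048 yaw deg 6.91
pics/t33.png px ((300.2413024902344, 263.5340270996094), (15.367542266845703, 71.82825469970703), 82.50414276123047) ctr [0.3965 0.0019] len 0.221 0.047 yaw deg 8.07
```

The blank is now 7 mm too far forward, with its yaw 1.2° over. One gentle pull from its far side mends this.

```bash
python3 -c "
from p import *
to([.445,-.010,.16]);to([.445,-.010,.0503])"
```

```text
tool mm [ 77.7 126.2 121.5] len 191.7
tool mm [ 78.9  74.1 218.1] len 243.5
```

```bash
python3 -m creep '{"xyz": [[19,34,26],[20,36,30],[20,34,34],[18,22,31],[0,0,0]], "spin": [0,0,0,0,0]}' 0 >/dev/null; python3 -m creep '{"xyz": [[0,-20,36],[0,-17,32],[0,-9,17],[0,0,0]], "spin": [0,0,0,0]}'
python3 - <<'E'
from p import *
info();p,R,o=st();C=p+R@[0,-.0125,.022];print('C',C);to([.445,-.010,.0503]);print((R.T@[-10,0,0]).round(2))
T=cv2.cvtColor(ctrl.camera('top'),cv2.COLOR_RGB2BGR);cv2.imwrite('pics/t34c.png',cv2.resize(T[200:330,220:420],None,fx=3.5,fy=3.5))
cv2.imwrite('pics/w34.png',cv2.cvtColor(ctrl.camera('wrist'),cv2.COLOR_RGB2BGR))
E
```

```text
time_s: 47.95
ee_pos: [0.4452, -0.0118, 0.0591]
eef_rot: [2.651, 0.004, 1.714]
force: [-0.8, 1.1, 0.7]
grip_width: 0.0076
t 47.95 p [ 0.4452 -0.0118  0.0591] q [-0.19  0.15  2.27  0.55  0.3  -0.83] tilt 28.08 az 7.74 y [0.873 0.128 0.471] F [-0.8  1.1  0.7] w 0.0076
C [ 0.4446 -0.012   0.0338]
tool mm [ 1.8 -4.1  7.7] len 9.0
[ 1.43 -8.73 -4.66]
```

View pics/w34.png

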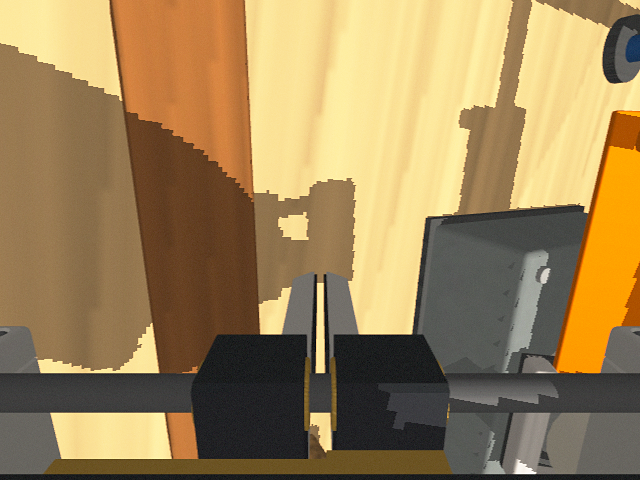

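```bash
python3 -m creep '{"xyz": [[0,-3.3,6.2],[1.1,-7,-3.7],[0.9,-6.1,-3.3],[0.7,-4.4,-2.3],[0,0,0]], "spin": [0,0,0,0,0]}'
python3 - <<'E'
from p import *
info()
T=cv2.cvtColor(ctrl.camera('top'),cv2.COLOR_RGB2BGR);cv2.imwrite('pics/t35.png',T);cv2.imwrite('pics/t35c.png',cv2.resize(T[200:330,220:420],None,fx=3.5,fy=3.5))
E
```

```text
time_s: 48.68
ee_pos: [0.4261, -0.0116, 0.0529]
eef_rot: [2.649, 0.005, 1.715]
force: [0.0, -0.2, 0.5]
grip_width: 0.0003
t 48.67 p [ 0.4261 -0.0116  0.0529] q [-0.21  0.13  2.32  0.62  0.27 -0.92] tilt 28.23 az 7.67 y [0.872 0.129 0.473] F [ 0.  -0.2  0.5] w 0.0003
```

View pics/t35c.png

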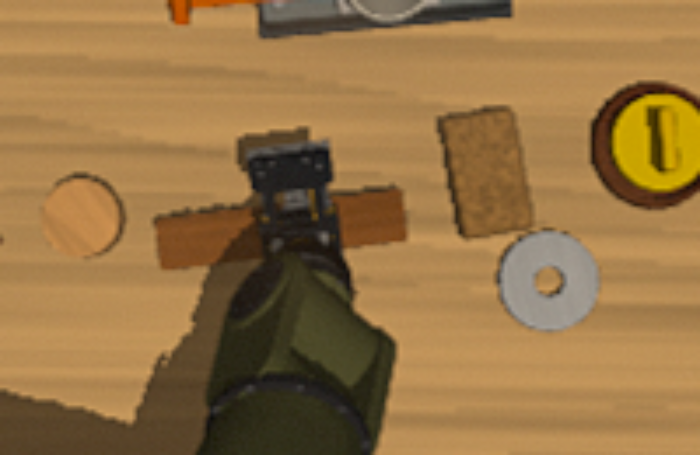

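```bash
python3 -m creep '{"xyz": [[0.4,-2.6,-1.4],[0,0,0],[-1.1,7,3.7],[0,10,-18],[0,18,-34]], "spin": [0,0,0,0,0]}'; python3 -m creep '{"xyz": [[0,-10,-50],[0,-20,-50],[0,-20,-50],[0,0,-40],[0,0,0]], "spin": [0,0,0,0,0]}'
python3 - <<'E'
from blank import *
info()
T=cv2.cvtColor(ctrl.camera('top'),cv2.COLOR_RGB2BGR);cv2.imwrite('pics/t36.png',T);pose('pics/top0.png');pose('pics/t36.png')
cv2.imwrite('pics/s36.png',cv2.cvtColor(ctrl.camera('scene'),cv2.COLOR_RGB2BGR))
E
```

```text
time_s: 49.35
ee_pos: [0.4307, -0.0111, 0.111]
eef_rot: [2.654, 0.004, 1.715]
force: [0.4, 0.7, 0.3]
grip_width: 0.0006
time_s: 49.98
ee_pos: [0.2989, -0.0303, 0.2577]
eef_rot: [2.646, 0.008, 1.713]
force: [-0.5, -0.5, 0.7]
grip_width: 0.0007
t 49.98 p [ 0.2989 -0.0303  0.2577] q [-0.44 -0.66  2.32  0.3   1.07 -0.67] tilt 28.43 az 7.28 y [0.87  0.129 0.476] F [-0.5 -0.5  0.7] w 0.0007
pics/top0.png px ((300.77435302734375, 265.9695129394531), (15.570847511291504, 71.55963134765625), 83.6598129272461) ctr [0.3891 0.0002] len 0.221 0.048 yaw deg 6.91
pics/t36.png px ((299.83843994140625, 265.9613037109375), (15.442336082458496, 71.90336608886719), 83.48019409179688) ctr [0.3891 0.003 ] len 0.222 0.047 yaw deg 7.09
```

View pics/t36.png

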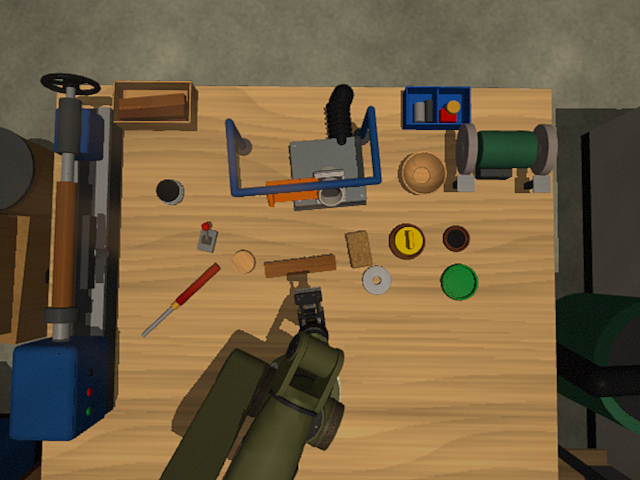

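View pics/s36.png

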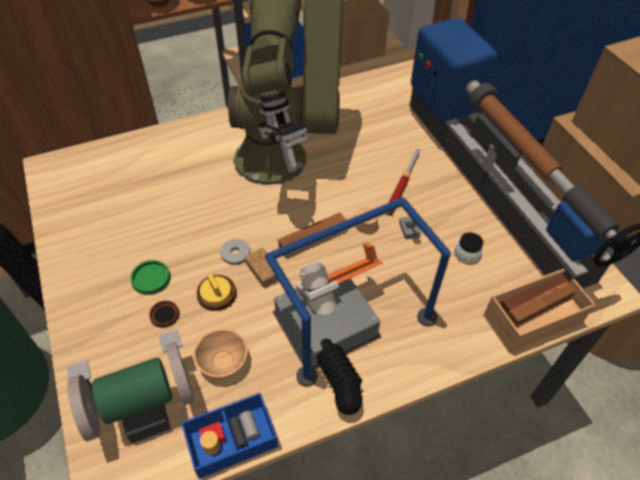

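The blank is back within 3 mm and 0.2°. Final checks: the lever angle, the other bystanders, and the cap.

Run:
```python
from p import *
import json
m=json.load(open('w29.json'));mt=ctrl.camera_model('top')
k,e=tri([ray(m,(185.1,290.4)),ray(mt,(205.3,226.5))]);k0=np.array([.4349,.3045,.0972]);print('knob',k,e,'before',k0)
print('moved',np.linalg.norm((k-k0)[:2]),'chord expected',2*.08*np.sin(.5), 'angle',2*np.arcsin(np.linalg.norm(k-k0)/.16))
a=cv2.imread('pics/top0.png');b=cv2.imread('pics/t36.png')
# shift of bystanders by template correlation
for n,(x0,y0,x1,y1) in dict(wax=(150,172,192,212),bowl=(394,148,448,198),face=(360,263,394,297),sander=(342,226,374,271),offcut=(228,246,260,277),gouge=(138,260,224,340),small=(440,222,472,254),green=(438,260,482,302)).items():
    r=cv2.matchTemplate(b[y0-8:y1+8,x0-8:x1+8],a[y0:y1,x0:x1],cv2.TM_CCOEFF_NORMED);_,v,_,l=cv2.minMaxLoc(r);print(n,round(v,3),l[0]-8,l[1]-8)
info()
```

```text
knob [0.5049 0.2887 0.0932] [0.0006239480140095461, 0.0006239480140095127] before [0.4349 0.3045 0.0972]
moved 0.07174628044113843 chord expected 0.07670808617667248 angle 0.9315563614726389
wax 0.999 0 0
bowl 0.997 0 0
face 0.998 0 0
sander 0.997 0 0
offcut 0.993 0 0
gouge 0.996 0 0
small 0.998 0 0
green 0.998 0 0
t 50.08 p [ 0.2989 -0.0298  0.255 ] q [-0.44 -0.65  2.32  0.3   1.07 -0.67] tilt 28.17 az 7.67 y [0.872 0.129 0.472] F [-0.7 -0.1  0.1] w 0.0006
```

The knob is now 38 mm beyond the block's centre (28–29° lean, as expected for fully on), and every other bystander shows zero shift. Handing in.

```bash
python3 -c "
from station import ctrl
print(ctrl.hand_in())"
```

```text
the job is handed in; nothing more can be done
None
```

I did all three steps in the order asked and handed the job in at about 50 s. The wooden blank got knocked along the way, and I pushed it back.

- **Cap:** It came off along the port's axis with the gripper leaned 35°, a lean I got by pushing the arm against its outer reach limit. I turned the cap upright in the grip by dragging its rim on the bench. It now sits handle up in the larger brown dish. Its outline fits a 43.3 mm radius at the fully-down height to within 0.3 mm, and it was lowered all the way and not dropped.
- **Gate:** I pulled it to its stop, where the force rose to 32 N. The tab now stands 175 mm from the port axis, which is 70 mm open. It had been about 10 mm open at the start.
- **Switch:** I pushed the lever to its hard stop. The knob is 38 mm beyond the block's centre, which fits fully over. A cruder estimate from the knob's travel gave 0.93 rad instead of 1.0, within the measuring error.

**What went wrong:**
- A first try at pivoting the cap against the dust box jammed and read about 95–100 N at the wrist. The switch stop read about 75 N. Both are under the 120 N wrist limit. These loads went through the cap or the fingertips, so I don't expect them to count against the 40 N limit on the arm and gripper body, though I can't check that.
- While carrying the cap off the bench I evidently caught the blank with it and turned it by about 20°. It is back within 3 mm and 0.2° of where it was.

In the last top view the other bystanders showed no shift, and the arm was touching nothing.

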